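# Unlock the wax-bar box with a flat screwdriver and unload it

### The job

Take the flat screwdriver from its stand, feel its blade into the slotted catch beside the plywood box and turn the catch anticlockwise (seen from above) until it stops, which frees the cover; stand the screwdriver blade-down in its stand again. Slide the cover fully back over the deck to see which pockets hold wax bars, and lay every bar on the floor of the shallow wooden tray, none standing on end or lying on another. Finish with the cover slid fully shut again over the pockets, the catch left turned open and the small tins by the box where they are.

Things in the scene. Friction and masses are not known exactly. Their poses are not given: they have to be found in the camera images.
- bar_box: Fixed plywood box, 186 x 208 mm (x -50 to 136 mm). Origin: middle of the pocket area, at bench level. x: the way the cover opens (away from the robot), y left, z up. Three pockets at y = -50, 0, 50 mm, floor z = 8, divided by strips with tops at z = 13; inside they span x -44 to 44, y -91 to 91. Side ledges carry the cover at z = 42 (the rear deck is just below); rims reach z = 54, the catch housing 65.
- cover: Loose aluminium cover plate, 84 x 192 x 6 mm, 250 g, origin mid-underside, axes as the box's. Dark rib handle in its middle: 14 mm thick (x), 50 mm long (y), top 28 mm above the origin. Shut: origin over the box's origin at z = 42 mm. It slides along the box's +x with 2.5 mm play at each side, to a rear stop at 88 mm; the pockets are clear from 70 mm on.
- catch (a joint): Brass turn-catch, vertical axis at x = 50, y = 118 mm of the box. Radians: 0 = tongue across the cover's path (to the box's -y), cover blocked; grows anticlockwise from above; 1.5 = stop, tongue along the box's +x; from 1.2 the cover is free. Starts at 0 to 0.35. Stiff: turning takes 0.15 N m, and it stays where it is left.
- slot (a point): Centre of the floor of the catch's screw slot, 52 mm above the bench; turns with the catch. The slot runs along its y axis (the tongue's line), 5 mm wide, 7 mm deep, open at both ends, in a head 19 mm across. The head lies sunk in a round well of 26 mm bore whose rim is 6 mm above the head.
- driver: Loose flat screwdriver, 175 mm long, 140 g. Origin: middle of the blade's tip; z up to the handle. Blade 14 mm wide (its y), 2.5 mm thick (its x); shank 8 mm thick; round collar 30 mm across from z = 80 to 96; square dark handle 26 x 26 mm, sides along x and y, from z = 96 to 172 mm. At the start it stands blade-down in the stand.
- driver_tip (a point): Middle of the end of the screwdriver's blade (same as driver's origin).
- stand: Fixed wooden screwdriver stand, 60 x 60 x 100 mm, origin at the centre of its underside. In its top a square recess 36 mm wide and 12 mm deep takes the collar, below it a square hole 22 mm wide goes through for the blade and shank. Parked, the screwdriver's tip is 8 mm above the stand's origin.
- tray: Loose shallow wooden tray, 94 (x) x 200 (y) mm, 24 mm high, walls and floor 5 mm, origin at the centre of its underside, 600 g. It may get pushed a little during the work.
- bar_0: Cast cream wax bar, 70 (x) x 22 (y) x 30 (z) mm, 50 g, with rounded edges; origin at the centre of its underside, lying along the pocket's x at the start. Two or three bars are present, each in its own pocket under the cover.
- bar_0_center (a point): Centre of bar_0, 15 mm above its underside.
- bar_1: Cast cream wax bar, 70 (x) x 22 (y) x 30 (z) mm, 50 g, with rounded edges; origin at the centre of its underside, lying along the pocket's x at the start. Two or three bars are present, each in its own pocket under the cover.
- bar_1_center (a point): Centre of bar_1, 15 mm above its underside.
- bar_2: Cast cream wax bar, 70 (x) x 22 (y) x 30 (z) mm, 50 g, with rounded edges; origin at the centre of its underside, lying along the pocket's x at the start. Two or three bars are present, each in its own pocket under the cover.
- bar_2_center (a point): Centre of bar_2, 15 mm above its underside.
- plum_tin: Loose bystander: small round tin, 58 mm wide, 50 mm high, in front of the box.
- oxide_tin: Loose bystander: small round tin, 59 mm wide, 45 mm high, right of the box.
There are look-alikes about, which are no part of the job. There is more than one size of the driver; the job needs the larger.

How it is judged (in metres and radians):
On the way, in this order (a step that is already met when the one before it is completed fails the run):
1. the screwdriver's blade sits in the slot of the still locked catch (horizontal distance between driver_tip and slot below 0.006 m and z of driver_tip in the frame of slot between -0.004 and 0.0035 m and angle between the y axis of driver and the y axis of slot, either way round below 0.35 rad and value of joint catch below 0.6 rad), for 0.2 s.
2. with the blade in the slot, the catch is turned open (horizontal distance between driver_tip and slot below 0.006 m and z of driver_tip in the frame of slot between -0.004 and 0.0035 m and angle between the y axis of driver and the y axis of slot, either way round below 0.35 rad and value of joint catch above 1.2 rad), for 0.2 s.
3. the cover is slid back, clear of the pockets (x of cover in the frame of bar_box above 0.07 m and z of cover in the frame of bar_box below 0.05 m), for 0.2 s.
At the end, for the whole second after the job is handed in: Every bar rests on the tray's floor (centre at most 26 mm above its underside, within 34 mm in x and 86 mm in y of its middle); the cover is flat and shut within 10 mm; the catch is at 1.2 rad or more; the screwdriver is fully down and upright (0.12 rad) in its stand (x of bar_0_center in the frame of tray between -0.034 and 0.034 m and y of bar_0_center in the frame of tray between -0.086 and 0.086 m and z of bar_0_center in the frame of tray between 0.008 and 0.026 m and linear speed of each of bar_0, bar_1, bar_2, driver below 0.02 m/s and x of bar_1_center in the frame of tray between -0.034 and 0.034 m and y of bar_1_center in the frame of tray between -0.086 and 0.086 m and z of bar_1_center in the frame of tray between 0.008 and 0.026 m and x of bar_2_center in the frame of tray between -0.034 and 0.034 m and y of bar_2_center in the frame of tray between -0.086 and 0.086 m and z of bar_2_center in the frame of tray between 0.008 and 0.026 m and x of cover in the frame of bar_box between -0.01 and 0.01 m and y of cover in the frame of bar_box between -0.01 and 0.01 m and z of cover in the frame of bar_box below 0.045 m and angle between the z axis of cover and the z axis of bar_box, either way round below 0.06 rad and value of joint catch above 1.2 rad and horizontal distance between driver and stand below 0.012 m and z of driver in the frame of stand below 0.012 m and angle between driver's own z axis and vertical below 0.12 rad); the robot touches nothing.
It fails at once if either of the two small loose tins beside the box is moved more than 30 mm (distance of any of plum_tin, oxide_tin from where it was at the start of the episode above 0.03 m).
Of bar_0, bar_1, bar_2 only 2 to 3 are there at a start; the rules pass over those that are not, and their reading is None.
At some moment in a run one of tray may be knocked a few centimetres aside while the robot is not near it.
It also fails if it takes over 210 s, if anything falls off the work surface, if the arm or the gripper's body presses on something with over 40 N, if the wrist force passes 120 N, or if a joint passes its speed limit or range.

### The arm

A 6-joint arm with a two-finger parallel gripper is mounted at the origin on the work surface; the furniture and walls round the work are solid. World frame = base frame: x ahead of the robot, y to its left, z up, the work surface at z = 0. Lengths are in m, angles in degrees, forces in N, time in s.
With the tool pointing down it reaches from about 0.4 to 0.825 m from the base axis. Payload 7 kg.
Tool frame: the origin (TCP) lies at the very end of the fingers, on their centre line; the grasp point (between the pads) lies hold_point_z behind it (hold_point_z is the distance from the TCP to the grasp point, in m); z points along the fingers, y is the direction in which the jaws open and shut (so a half turn about z gives the same grasp; the last joint's range is limited). The gripper opens to 88 mm and grips with 3 to 60 N. Pads are 19 mm wide; open, the fingers measure 130 mm over their backs; the gripper's body (78 mm by 193 mm) begins 47 mm behind the grasp point.
Start: joints at [79.876, 20.546, 0.682, 0, -70.136, -16.507], TCP at [0.303, 0.603, 0.195] pointing down, gripper open.
Joint ranges: [-176.03, 176.03], [-82.01, 121.73], [-58.28, 71.71], [-173.87, 95.51], [-174.79, -0.11], [-173.66, 173.66]. Speed limits (degrees/s): [136.94, 136.94, 172.46, 180, 180, 180].

### API

Orientations are given as [roll, pitch, yaw] about the fixed x, y, z axes, in that order (R = Rz(yaw) Ry(pitch) Rx(roll)).
In Python, from plant import get_obs, snapshot, close_job, hold_point_z gives the robot as it stands. The module is installed in compiled form; this text tells all that it offers.
- The arm moves only by the tool jog_arm, never from a script. Its argument "commands" is a list of rows, each a list of 4 numbers: the shift along the world's x, y, z in mm, then the turn about the world's z in degrees. In form: [[x, y, z, turn], ...]. A call has exactly 10 rows; each row shifts and turns the commanded pose from where the row before left it; what a row does not reach is not made up. A row lasts 1/12 s, in which the tool goes at most 41.7 mm and 7.16 degrees, less where a joint would pass 70% of its speed; a pose out of reach is approached as far as the arm can. A call is refused whole if a number of a shift passes 41.7 or a number of a turn 7.16, either way. A call with a gripper value outside its range is refused whole. "fingers" is the finger opening in mm, from 0 to 87.6, set as the call begins (left out, the last holds). The fingers move at their own pace and stop on an object; the grip force is fixed at half the most. Time passes only in rows, so rows that do not move let the fingers close, or fill a call up. It gives the time, the measured TCP pose, the force and the opening at its end, in the units of the state.
- get_obs(): the state, without advancing time (a new reading comes with each control period).
- snapshot(name): name is "scene" or "side" or "wrist"; returns a dict with "image" (384x512x3 uint8, red, green, blue), "fov_y" (degrees; the focal length in pixels is half the picture's height over the tangent of half this angle, whatever the lens; pixels are square), "cx", "cy" (the principal point, pixels), "rvec" (rotation vector, rad) and "tvec" (3), from world to camera coordinates, as OpenCV has them; the wrist camera has in their place "mount" (4x4, takes a point from camera to tool coordinates, whose origin is the TCP and whose axes are the flange's). Camera axes: x right, y down, z forward; pixel columns grow to the right and rows downward; lengths in m; the calibration is good to about 2 mm. A picture is of the moment at which its call begins: read the wrist's pose just before it. There is no depth.
- close_job(): hands the job in, once; it reports no verdict.
The state is a dict: "clock": time; "joint_pos": joint angles; "qvel": joint speeds; "tau": joint torques, N m; "tool_pos": TCP position; "orientation": TCP orientation; "force": force on the tool from outside, world axes, zero at the start; "moment": the same for the moment, N m; "opening": finger opening in m.
Only numpy, scipy, OpenCV 4.12 (cv2) and the standard library are available. Lean on these libraries where they do the work, as an engineer would, in place of code of your own. Each camera call takes 0.05 s, during which the arm holds its last target.

## Working session

There is one attempt and no reset: what is moved stays moved. The work goes in short steps, Python scripts to look and compute and a tool call to move; the robot and the scene stay as the last step left them, time stands still between calls to the robot, and variables do not carry over. Pictures are saved under pics/ and viewed, and the job is handed in when it is done.

Besides the shell and the picture viewer there is one more tool, called after ">>>" as name(argument=value, ...) on one line, values as JSON. jog_arm: Moves the arm, as the interface text tells. Its arguments: {"type":"object","properties":{"commands":{"type":"array","items":{"type":"array","items":{"type":"number"}}},"fingers":{"type":"number"}},"required":["commands"]}

```bash
ls; mkdir -p pics; cat > h.py <<'E'
import numpy as np, cv2
from plant import get_obs, snapshot, hold_point_z
from scipy.spatial.transform import Rotation as Ro
def cam(name):
    o=get_obs(); s=snapshot(name); im=s["image"]; f=192/np.tan(np.radians(s["fov_y"])/2)
    K=np.array([[f,0,s["cx"]],[0,f,s["cy"]],[0,0,1.]])
    if name=="wrist":
        T=np.eye(4);T[:3,:3]=Ro.from_euler('xyz',o["orientation"],degrees=True).as_matrix();T[:3,3]=o["tool_pos"]
        M=np.linalg.inv(T@np.array(s["mount"]))
    else:
        M=np.eye(4);M[:3,:3]=cv2.Rodrigues(np.array(s["rvec"],float))[0];M[:3,3]=np.array(s["tvec"]).ravel()
    return im,K,M
def save(im,name,sc=1,crop=None):
    im=im[:,:,::-1]
    if crop: x0,y0,x1,y1=crop; im=im[y0:y1,x0:x1]
    cv2.imwrite("pics/"+name+".png",cv2.resize(im,None,fx=sc,fy=sc,interpolation=cv2.INTER_CUBIC))
def ray(K,M,uv,z):
    uv=np.atleast_2d(np.array(uv,float)); d=np.c_[uv,np.ones(len(uv))]@np.linalg.inv(K).T
    R=M[:3,:3];c=-R.T@M[:3,3];d=d@R
    return c+d*((z-c[2])/d[:,2])[:,None]
def proj(K,M,P):
    P=np.atleast_2d(P)@M[:3,:3].T+M[:3,3]; q=P@K.T; return q[:,:2]/q[:,2:]
E
python3 - <<'E'
from h import *
print(get_obs(),hold_point_z)
for n in ["scene","side","wrist"]:
    im,K,M=cam(n); save(im,n+"0",1.5); print(n,K[0,0],-M[:3,:3].T@M[:3,3]); np.savez(n+"0.npz",im=im,K=K,M=M)
E
```

```text
pics
{'clock': 0.0, 'joint_pos': array([ 7.98760590e+01,  2.05916307e+01,  6.34419902e-01, -2.06437713e-02,
       -7.01358225e+01, -1.65064101e+01]), 'qvel': array([-0.04955422,  0.08735175,  0.0165244 ,  0.03112845,  0.04231418,
       -0.00169011]), 'tau': array([-1.38759264e-03, -5.82715845e+01,  2.93074769e+01,  6.99772239e+00,
        7.13321962e-03, -1.78126411e-04]), 'tool_pos': array([0.30234487, 0.60289788, 0.19372379]), 'orientation': array([ 1.79905287e+02, -7.82880185e-03, -2.66373750e+01]), 'force': array([-0.00943924,  0.34877863,  0.11468143]), 'moment': array([ 0.00439832, -0.01050524, -0.02614905]), 'opening': 0.0875838796436378} 0.0188
scene 497.325984669888 [-0.39384209 -0.6441157   1.20878839]
side 420.55896573288595 [ 0.47332078 -1.10920136  0.46164533]
wrist 271.89687684931204 [0.36658736 0.57071672 0.38299552]
```

View pics/scene0.png

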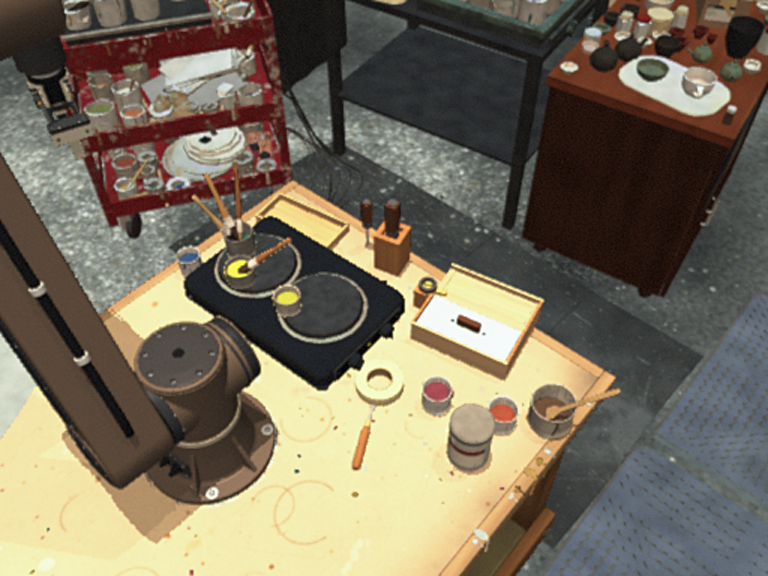

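View pics/side0.png

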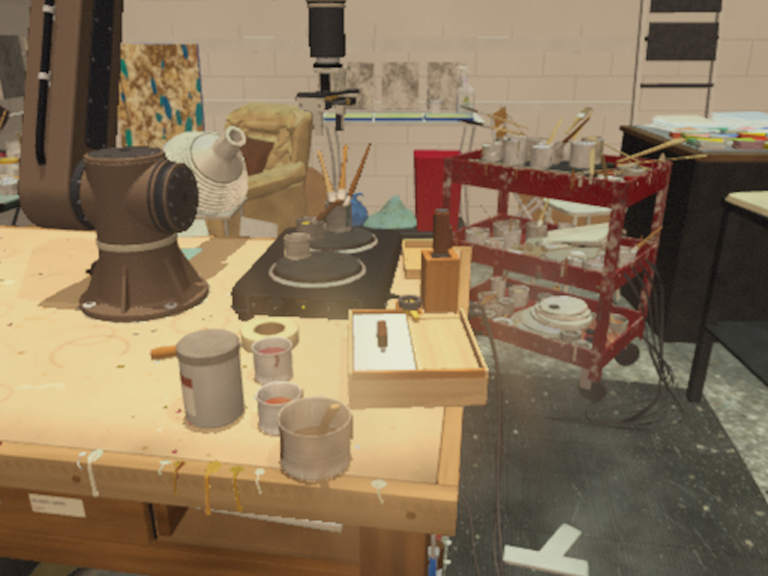

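View pics/wrist0.png

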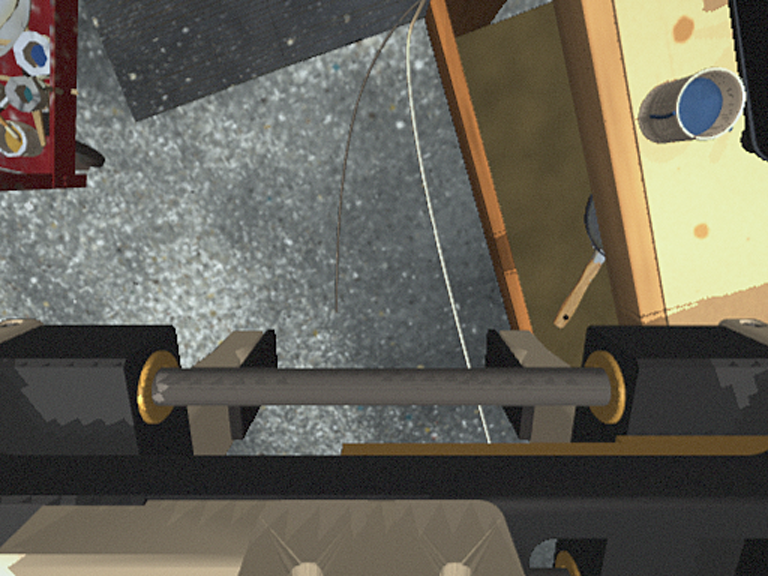

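```bash
python3 - <<'E'
from h import *
d=np.load("scene0.npz"); save(d["im"],"c1",4,(160,110,370,260))
d=np.load("side0.npz"); save(d["im"],"c2",4,(220,120,340,280))
E
```

```text
(no output)
```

View pics/c1.png

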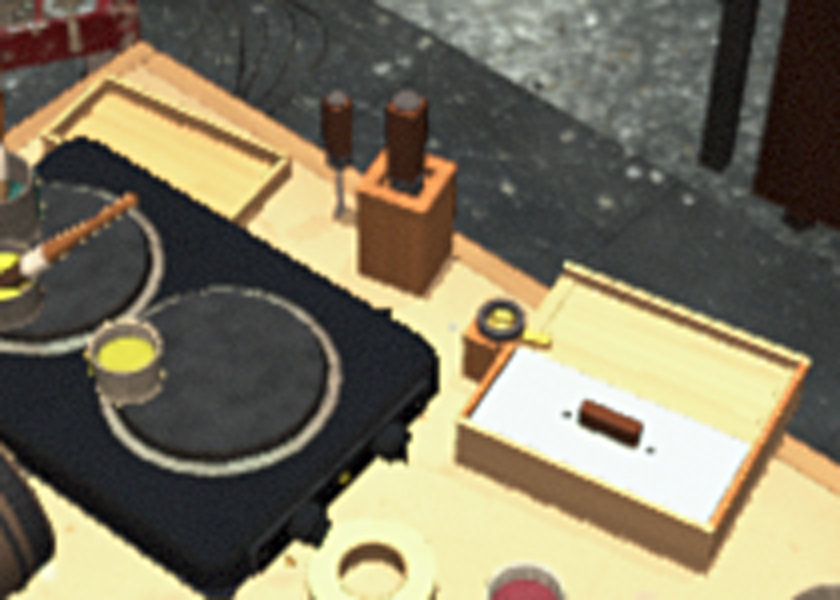

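View pics/c2.png

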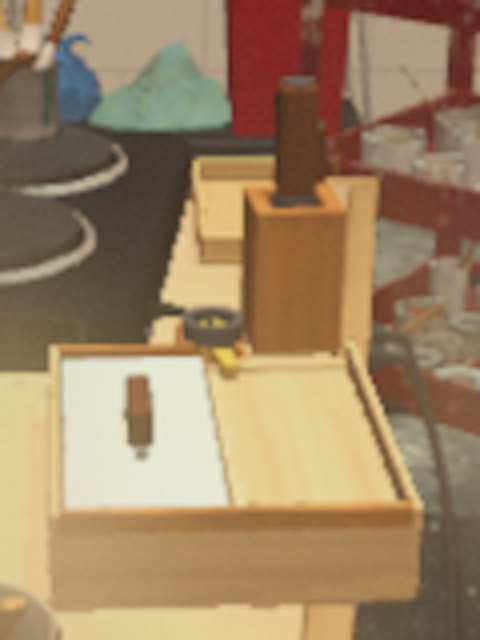

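```bash
python3 - <<'E'
from h import *
d=np.load("scene0.npz");K,M=d["K"],d["M"]
def c(l): return np.array(l)/4+[160,110]-0.375
np.set_printoptions(precision=4,suppress=True)
for n,l,z in [("stand",[(359,187),(418,212),(456,160),(390,150)],.1),("box",[(459,425),(705,530),(808,360),(567,265)],.054),("catch",[(502,318)],.065),("tray",[(110,80),(290,158),(235,218),(47,137)],.024),("handletop",[(408,101)],.18),("rib",[(611,413)],.070)]:
    print(n,ray(K,M,c(l),z)[:,:2].tolist())
d=np.load("side0.npz");K,M=d["K"],d["M"]
def c(l): return np.array(l)/4+[220,120]-0.375
for n,l,z in [("stand",[(247,212),(348,208)],.1),("box",[(52,512),(418,512),(348,350),(57,350)],.054),("catch",[(212,322)],.065),("tray",[(192,162),(200,240)],.024),("handletop",[(295,82)],.18),("rib",[(140,380)],.070)]:
    print(n,ray(K,M,c(l),z)[:,:2].tolist())
E
```

```text
stand [[0.5277369552088133, -0.003780428419432047], [0.5300465169016269, -0.05784333508723272], [0.5958652378471757, -0.05158761267535272], [0.5764939047242937, -0.001008560474494491]]
box [[0.399121324555483, -0.17899091694768327], [0.41424028013681724, -0.37551670162929285], [0.5985973974145699, -0.36803413592581224], [0.5837330293066061, -0.1646186026884825]]
catch [[0.49863006494471174, -0.15533379799654007]]
tray [[0.5813784524060717, 0.30071209124752474], [0.5877061604585077, 0.10922782825665311], [0.5038622554532302, 0.10592997513090696], [0.49373128711883896, 0.29991481363540184]]
handletop [[0.5592573808161232, -0.029116805073514773]]
rib [[0.4588684054467175, -0.27286526779290354]]
stand [[0.5262687499382535, -0.05886035472588258], [0.5935423327484373, -0.04935855654707444]]
box [[0.4180363982733492, -0.38057628164766033], [0.5981328025412147, -0.37658525776200313], [0.5830664607077779, -0.17881461353473915], [0.4079906827045546, -0.18255664263263127]]
catch [[0.5014770819933237, -0.16322717505177808]]
tray [[0.4951065798036305, 0.29456001428037415], [0.49889997217218557, 0.09573798875850725]]
handletop [[0.557110249696364, -0.028116139283805408]]
rib [[0.4592669376658024, -0.2592910317402928]]
```

>>> jog_arm(commands=[[0, 0, 33, -6], [0, 0, 33, -6], [0, 0, 33, -6], [18, -36, 14, -6], [18, -36, 14, -6], [18, -36, 14, -6], [18, -36, 14, -6], [18, -36, 14, -6], [18, -36, 14, -6], [18, -36, 14, -6]])

```text
clock: 0.98
tool_pos: [0.426, 0.355, 0.3902]
orientation: [180.0, 0.0, -86.9]
force: [0.8, -0.0, 0.7]
opening: 0.0875
```

>>> jog_arm(commands=[[11, -31, 0, -3.3], [11, -31, 0, -3.3], [11, -31, 0, -3.3], [11, -31, 0, -3.3], [11, -31, 0, -3.3], [11, -31, 0, -3.3], [11, -31, 0, -3.3], [11, -31, 0, -3.3], [0, 0, 0, 0], [0, 0, 0, 0]])

```text
clock: 1.82
tool_pos: [0.514, 0.1074, 0.3893]
orientation: [180.0, -0.0, -113.2]
force: [0.0, 0.9, -0.1]
opening: 0.0878
```

```bash
python3 - <<'E'
from h import *
o=get_obs();print(o["clock"],o["tool_pos"],o["orientation"],o["joint_pos"])
im,K,M=cam("wrist"); save(im,"w1",1.5); print(M[:3,:3].T[:,2],-M[:3,:3].T@M[:3,3]);np.savez("w1.npz",im=im,K=K,M=M); print(snapshot("wrist")["mount"])
E
```

```text
1.8167 [0.51397745 0.10740548 0.38927256] [ 1.79981652e+02 -1.35272946e-02 -1.13205338e+02] [ 3.32213393e+01  2.41708176e+00  2.33982641e+00 -7.80679208e-03
 -8.99441620e+01 -5.64266704e+01]
[ 0.10550029  0.24500643 -0.96376425] [0.48568222 0.04110891 0.57847306]
[[-1.68798404e-03 -9.63699967e-01 -2.66982254e-01  7.21270788e-02]
 [ 9.99998532e-01 -1.54794795e-03 -7.34970840e-04 -5.54896412e-05]
 [ 2.95016743e-04 -2.66983102e-01  9.63701165e-01 -1.89183556e-01]
 [ 0.00000000e+00  0.00000000e+00  0.00000000e+00  1.00000000e+00]]
```

View pics/w1.png

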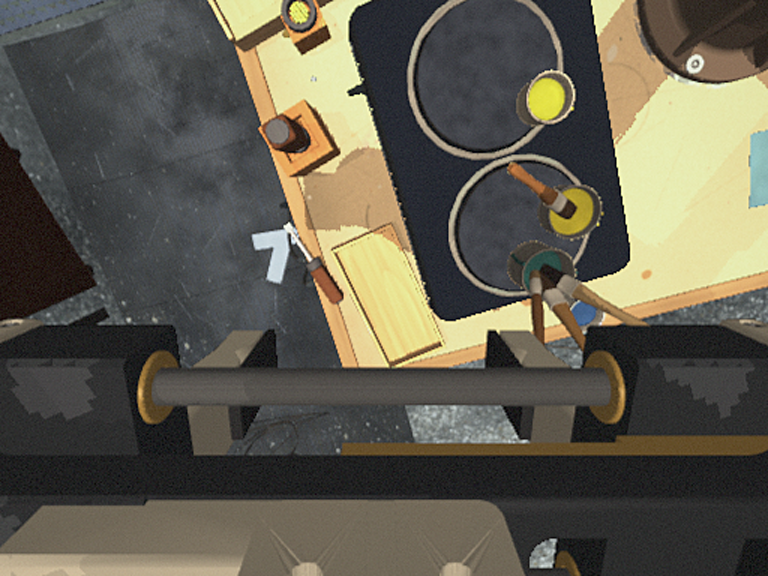

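>>> jog_arm(commands=[[0, -20, 0, 3], [0, -20, 0, 3], [0, -20, 0, 3], [0, -20, 0, 3], [0, -20, 0, 3], [0, -20, 0, 3], [0, -20, 0, 3], [0, -10, 0, 2], [0, 0, 0, 0], [0, 0, 0, 0]])

```text
clock: 2.75
tool_pos: [0.5138, -0.0403, 0.3894]
orientation: [180.0, 0.0, -90.0]
force: [0.4, 0.4, 0.2]
opening: 0.0872
```

```bash
python3 - <<'E'
from h import *
o=get_obs();print(o["clock"],o["tool_pos"],o["orientation"],o["joint_pos"])
im,K,M=cam("wrist"); save(im,"w2",1.5);np.savez("w2.npz",im=im,K=K,M=M); save(im,"w2c",4,(180,10,380,160))
E
```

```text
2.75 [ 0.51375866 -0.04029461  0.38940197] [ 1.79996013e+02  1.27157106e-02 -9.00416318e+01] [ 1.73543711e+01  1.40521787e+00  1.30245343e+00 -1.33262269e-02
 -8.98972388e+01 -1.73959786e+01]
```

View pics/w2.png

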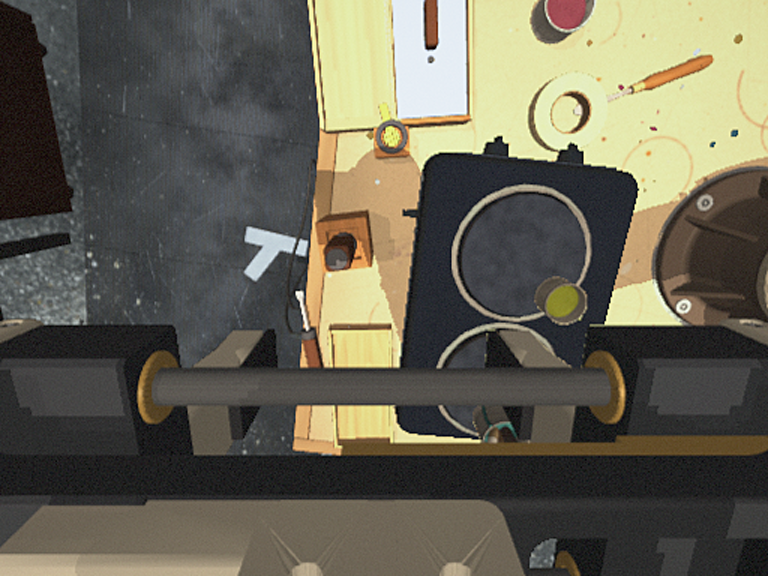

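View pics/w2c.png

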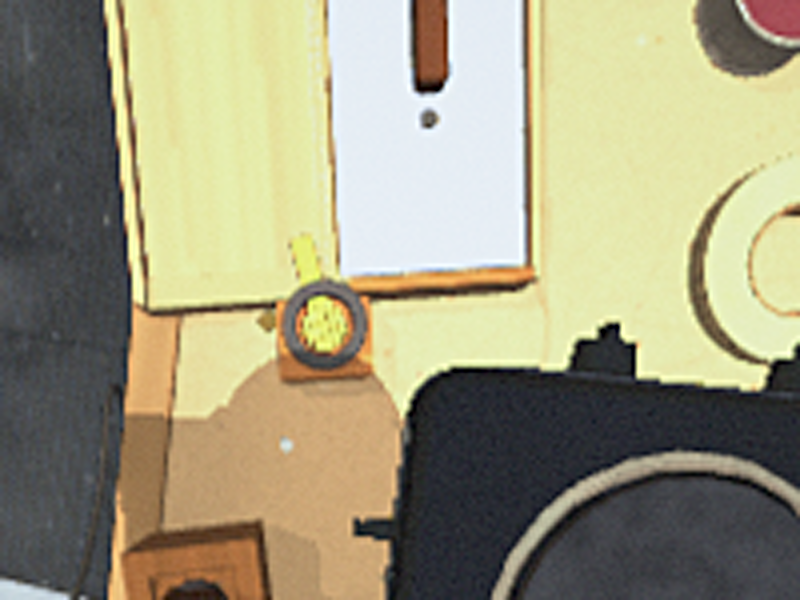

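```bash
python3 - <<'E'
from h import *
np.set_printoptions(precision=4,suppress=True)
d=np.load("w2.npz");K,M,im=d["K"],d["M"],d["im"]
def c(l): return np.array(l)/4+[180,10]-0.375
P=ray(K,M,c([(325,323)]),.065)
print("ring",P)
T=ray(K,M,c([(290,238),(300,285),(313,236),(323,280),(302,237)]),.05); print("tongue",T)
for a,b in((0,1),(2,3)): v=T[a]-T[b]; print(np.degrees(np.arctan2(v[1],v[0])))
v=T[4]-P[0];print(np.degrees(np.arctan2(v[1],v[0])))
C=ray(K,M,c([(337,279),(526,265),(328,0),(524,0)]),.048);print("cover",C[:,:2])
for a,b in((0,1),(0,2),(1,3)): v=C[a]-C[b]; print(np.degrees(np.arctan2(v[1],v[0])))
E
python3 - <<'E'
from h import *
d=np.load("w2.npz");save(d["im"],"w2d",8,(200,130,280,200))
E
```

```text
ring [[ 0.501  -0.1555  0.065 ]]
tongue [[ 0.5165 -0.1927  0.05  ]
 [ 0.512  -0.173   0.05  ]
 [ 0.5062 -0.1935  0.05  ]
 [ 0.5016 -0.1751  0.05  ]
 [ 0.5111 -0.1931  0.05  ]]
-77.24586867094078
-76.08240445433243
-74.94218623989742
cover [[ 0.4952 -0.1758]
 [ 0.4096 -0.1815]
 [ 0.4999 -0.2869]
 [ 0.4162 -0.2867]]
3.8109810686374828
92.41359908059005
93.55121548045773
```

View pics/w2d.png

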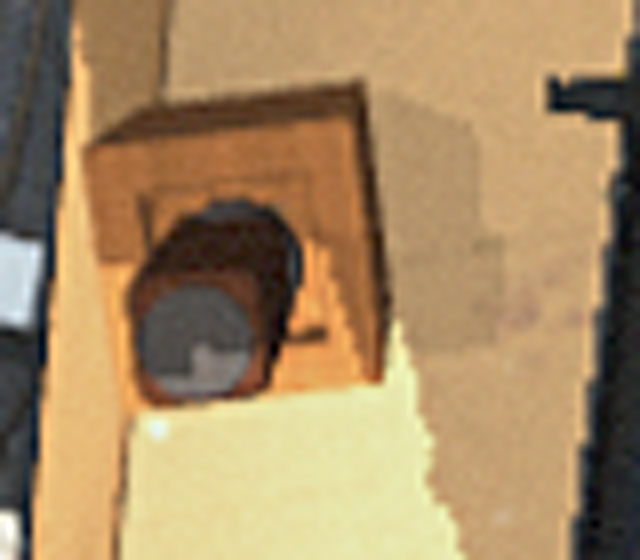

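```bash
python3 - <<'E'
from h import *
np.set_printoptions(precision=4,suppress=True)
d=np.load("w2.npz");K,M,im=d["K"],d["M"],d["im"]
def c(l): return np.array(l)/8+[200,130]-0.44
C=ray(K,M,c([(88,148),(358,115),(385,380),(125,410)]),.1);print(C[:,:2],C.mean(0))
for a,b in((0,1),(3,2),(3,0),(2,1)): v=C[a]-C[b]; print(np.linalg.norm(v),np.degrees(np.arctan2(v[1],v[0])))
print(ray(K,M,c([(195,343)]),.18), ray(K,M,c([(195,340)]),.176))
# handle side: square edges at top: 
H=ray(K,M,c([(135,290),(155,400),(265,395),(255,285)]),.18);print(H)
E
```

```text
[[ 0.5895 -0.0578]
 [ 0.5303 -0.0648]
 [ 0.5249 -0.0057]
 [ 0.5838  0.0011]] [ 0.5571 -0.0318  0.1   ]
0.059564311052489 6.756666265334357
0.05920820024111094 6.59385831327566
0.059163115064315534 95.5505803058313
0.05933986875954361 95.20999919405496
[[ 0.5585 -0.0307  0.18  ]] [[ 0.5589 -0.0305  0.176 ]]
[[ 0.5693 -0.0407  0.18  ]
 [ 0.5663 -0.0198  0.18  ]
 [ 0.5456 -0.0207  0.18  ]
 [ 0.547  -0.0416  0.18  ]]
```

>>> jog_arm(commands=[[9, 2, -20, 1], [9, 2, -20, 1], [9, 2, -20, 1], [9, 2, -20, 1], [9, 2, -20, 1], [0, 0, -20, 1], [0, 0, -20, 0], [0, 0, -20, 0], [0, 0, 0, 0], [0, 0, 0, 0]])

```text
clock: 3.63
tool_pos: [0.5584, -0.0302, 0.229]
orientation: [179.9, -0.0, -84.0]
force: [0.3, -0.1, 0.8]
opening: 0.088
```

```bash
python3 - <<'E'
from h import *
o=get_obs();print(o["tool_pos"],o["orientation"],o["joint_pos"])
im,K,M=cam("wrist"); save(im,"w3",1.5);np.savez("w3.npz",im=im,K=K,M=M)
im,K,M=cam("side"); save(im,"s3",4,(220,120,340,280))
E
```

```text
[ 0.55838523 -0.0301835   0.22903117] [ 1.79881440e+02 -3.23236188e-02 -8.39751420e+01] [ 1.69722148e+01  8.52055913e+00 -1.09881926e+01  9.77407413e-03
 -7.06137898e+01 -1.09506445e+01]
```

View pics/w3.png

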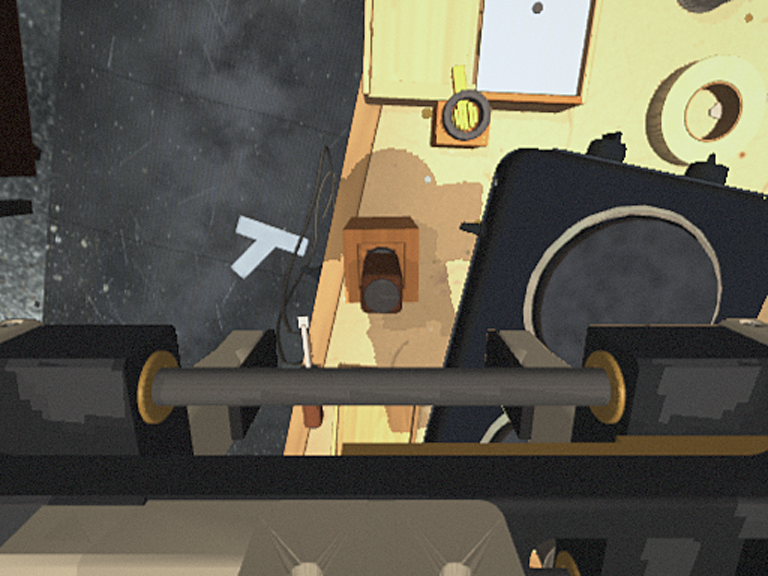

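View pics/s3.png

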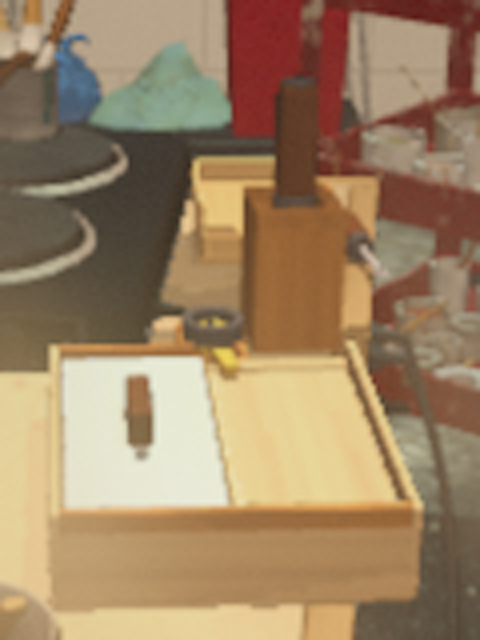

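>>> jog_arm(commands=[[0, 0, -20, 0], [0, 0, -20, 0], [0, 0, -20, 0], [0, 0, -18, 0], [0, 0, -15, 0], [0, 0, 0, 0], [0, 0, 0, 0], [0, 0, 0, 0], [0, 0, 0, 0], [0, 0, 0, 0]])

```text
clock: 4.57
tool_pos: [0.5596, -0.0308, 0.1379]
orientation: [-179.9, 0.0, -84.0]
force: [0.6, -0.2, 0.6]
opening: 0.0873
```

>>> jog_arm(commands=[[0, 0, 0, 0], [0, 0, 0, 0], [0, 0, 0, 0], [0, 0, 0, 0], [0, 0, 0, 0], [0, 0, 0, 0], [0, 0, 0, 0], [0, 0, 0, 0], [0, 0, 0, 0], [0, 0, 0, 0]], fingers=10)

```text
clock: 5.4
tool_pos: [0.5588, -0.031, 0.1365]
orientation: [180.0, -0.0, -84.0]
force: [0.6, -0.2, 0.8]
opening: 0.0268
```

>>> jog_arm(commands=[[0, 0, 16, 0], [0, 0, 16, 0], [0, 0, 16, 0], [0, 0, 16, 0], [0, 0, 16, 0], [0, 0, 16, 0], [0, 0, 16, 0], [0, 0, 8, 0], [0, 0, 0, 0], [0, 0, 0, 0]])

```text
clock: 6.23
tool_pos: [0.5585, -0.0309, 0.256]
orientation: [180.0, 0.0, -84.0]
force: [-1.2, 0.3, -1.8]
opening: 0.0259
```

```bash
python3 - <<'E'
from h import *
o=get_obs();print(o["tool_pos"],o["orientation"],o["force"],o["opening"])
im,K,M=cam("wrist"); save(im,"w4",1.5);np.savez("w4.npz",im=im,K=K,M=M)
im,K,M=cam("side"); save(im,"s4",4,(220,70,360,220));np.savez("s4.npz",im=im,K=K,M=M)
im,K,M=cam("scene"); save(im,"sc4",4,(200,60,370,210));np.savez("sc4.npz",im=im,K=K,M=M)
E
```

```text
[ 0.55853945 -0.03090367  0.2559603 ] [ 1.79988401e+02  2.70579487e-02 -8.40438412e+01] [-1.17770855  0.31198187 -1.76292187] 0.02593524800575034
```

View pics/s4.png

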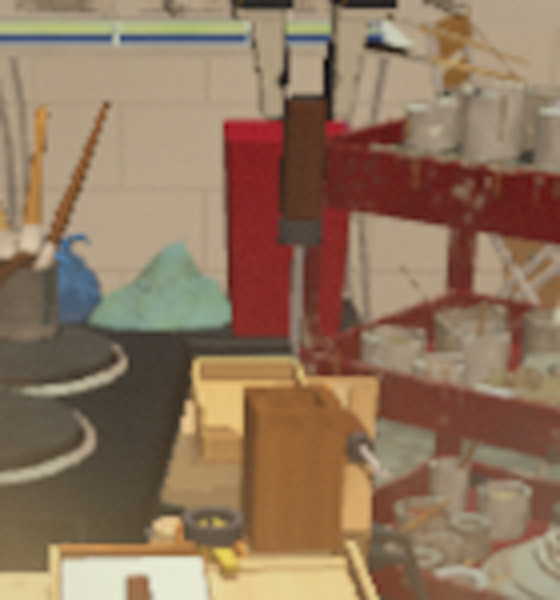

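View pics/sc4.png

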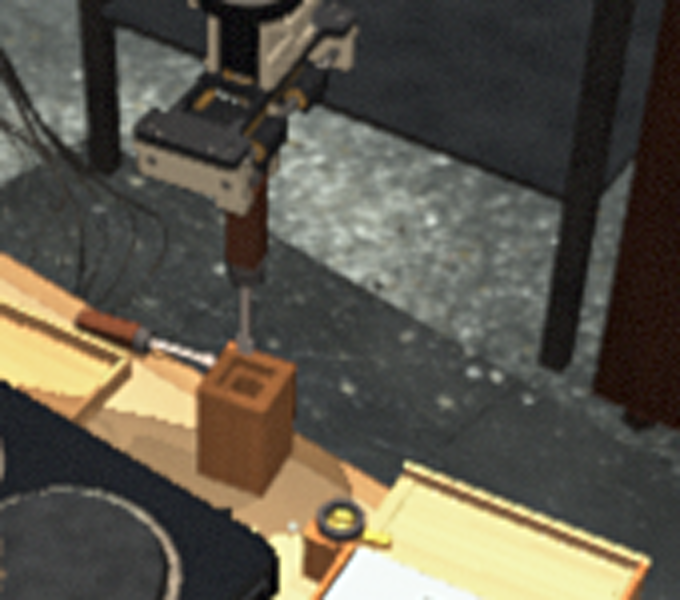

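View pics/w4.png

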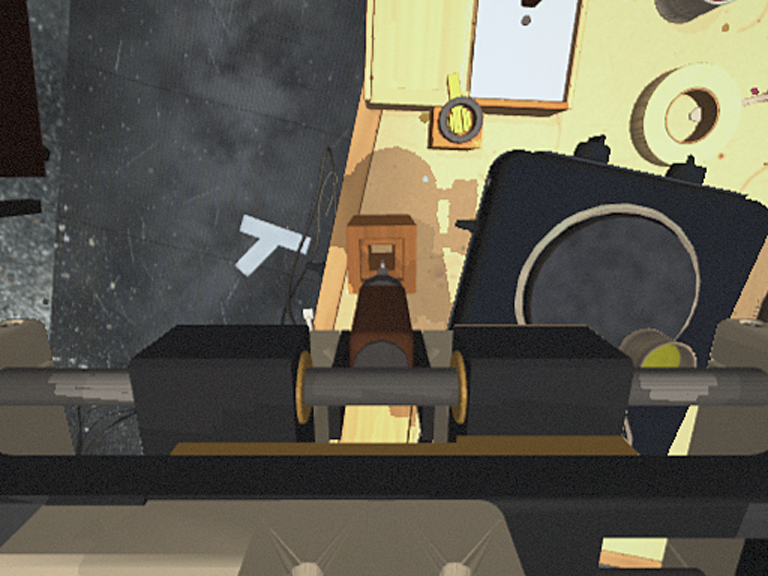

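```bash
python3 - <<'E'
from h import *
np.set_printoptions(precision=2,suppress=True)
ims=[]
for n,T in (("s4",None),("sc4",None),("w4",None)):
    d=np.load(n+".npz");K,M,im=d["K"],d["M"],d["im"]
    p=proj(K,M,[[.5585,-.031,.128],[.5585,-.031,.208]]);print(n,p)
    u,v=p[0].astype(int); c=im[max(0,v-28):v+12,u-20:u+20]; ims.append(cv2.resize(c,(260,260),interpolation=cv2.INTER_CUBIC))
cv2.imwrite("pics/tip4.png",np.hstack(ims)[:,:,::-1])
E
```

```text
s4 [[293.28 159.38]
 [294.37 129.92]]
sc4 [[261.93 147.59]
 [262.05 128.33]]
w4 [[253.86 178.11]
 [253.89 197.6 ]]
```

View pics/tip4.png

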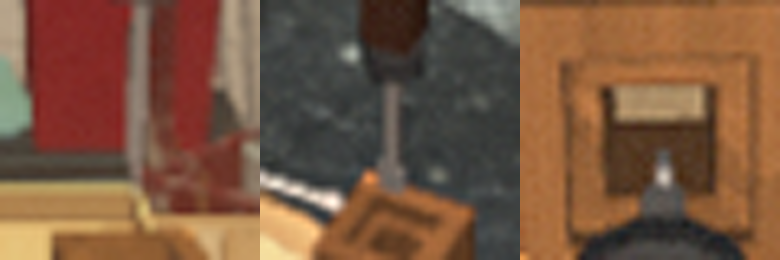

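>>> jog_arm(commands=[[-7, -15, 0, 1], [-7, -15, 0, 1], [-7, -15, 0, 1], [-7, -15, 0, 1], [-7, -15, 0, 1], [-7, -15, 0, 1], [-7, -15, 0, 1], [-8, -20, 0, 1], [0, 0, 0, 0], [0, 0, 0, 0]])

```text
clock: 7.22
tool_pos: [0.5011, -0.1568, 0.2557]
orientation: [179.9, 0.0, -76.1]
force: [0.3, 0.8, -1.5]
opening: 0.0255
```

```bash
python3 - <<'E'
from h import *
o=get_obs();print(o["tool_pos"],o["orientation"],o["force"],o["opening"])
for n,s in (("wrist","w5"),("side","s5"),("scene","sc5")):
    im,K,M=cam(n); np.savez(s+".npz",im=im,K=K,M=M)
    u,v=proj(K,M,[[.501,-.1555,.09]])[0].astype(int);print(u,v)
    save(im,s,8,(u-35,v-35,u+35,v+35))
E
```

```text
[ 0.50106042 -0.15675487  0.25569486] [ 1.79931636e+02  2.11837229e-02 -7.61327862e+01] [ 0.33634401  0.79393138 -1.45914475] 0.025537794942375087
253 172
272 189
285 183
```

View pics/w5.png

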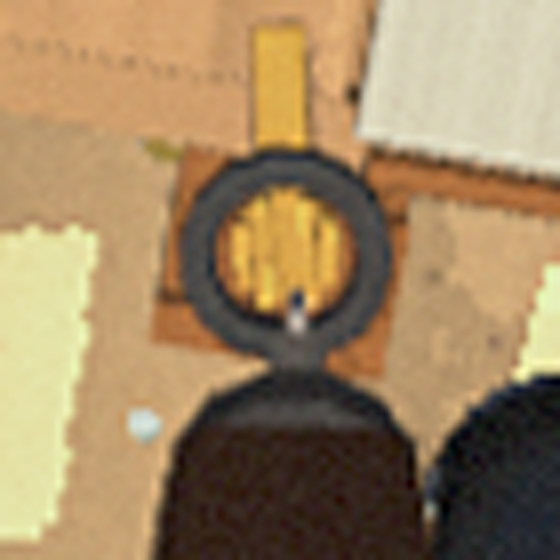

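View pics/s5.png

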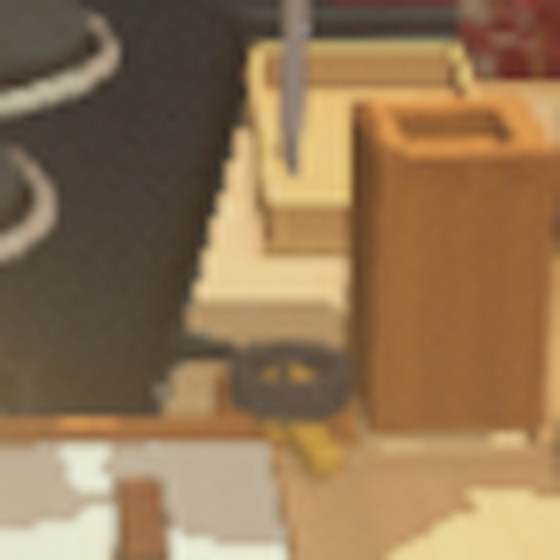

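View pics/sc5.png

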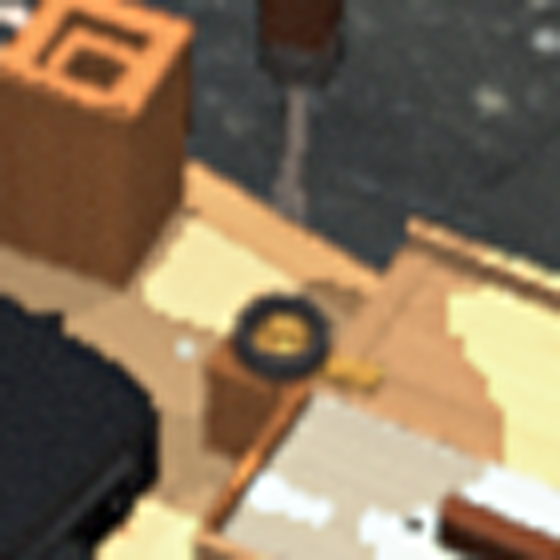

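```bash
python3 - <<'E'
from h import *
np.set_printoptions(precision=4,suppress=True)
D={n:np.load(n+".npz") for n in("w5","s5","sc5")}
O={"w5":(253,172),"s5":(272,189),"sc5":(285,183)}
def c(n,l): return np.array(l)/8+np.array(O[n])-35-.44
def R(n,l,z): return ray(D[n]["K"],D[n]["M"],c(n,l),z)
print("ring",R("w5",[(285,255)],.065),R("s5",[(290,372)],.065),R("sc5",[(282,335)],.065))
T=R("w5",[(279,30),(283,145),(254,30),(257,145),(305,30),(308,140)],.052);print(T[:,:2])
for a in(0,2,4): v=T[a]-T[a+1];print(np.degrees(np.arctan2(v[1],v[0])))
for t in (.124,.126,.128,.130,.132): print("tip",t,R("w5",[(296,297)],t)[:,:2],R("s5",[(291,172)],t)[:,:2],R("sc5",[(292,215)],t)[:,:2])
for n in O: print(n,(proj(D[n]["K"],D[n]["M"],[[.5011,-.1568,.128]])-np.array(O[n])+35.44)*8)
E
```

```text
ring [[ 0.5017 -0.1565  0.065 ]] [[ 0.5019 -0.1628  0.065 ]] [[ 0.497  -0.1552  0.065 ]]
[[ 0.5118 -0.1934]
 [ 0.5062 -0.1736]
 [ 0.5161 -0.1923]
 [ 0.5108 -0.1725]
 [ 0.5073 -0.1945]
 [ 0.5021 -0.1755]]
-74.28449454640293
-74.96475455597879
-74.53729658985091
tip 0.124 [[ 0.5012 -0.1616]] [[ 0.5016 -0.1471]] [[ 0.5044 -0.1524]]
tip 0.126 [[ 0.5013 -0.162 ]] [[ 0.5014 -0.1528]] [[ 0.5028 -0.1533]]
tip 0.128 [[ 0.5014 -0.1624]] [[ 0.5012 -0.1585]] [[ 0.5011 -0.1542]]
tip 0.13 [[ 0.5015 -0.1628]] [[ 0.5011 -0.1642]] [[ 0.4995 -0.1551]]
tip 0.132 [[ 0.5016 -0.1632]] [[ 0.5009 -0.1699]] [[ 0.4978 -0.156 ]]
w5 [[288.7893 333.1223]]
s5 [[290.386  170.1535]]
sc5 [[298.0097 217.8321]]
```

>>> jog_arm(commands=[[0, 0, -10, 0.3], [0, 0, -10, 0.3], [0, 0, -10, 0.3], [0, 0, -10, 0.3], [0, 0, -8, 0.3], [0, 0, -5, 0], [0, 0, 0, 0], [0, 0, 0, 0], [0, 0, 0, 0], [0, 0, 0, 0]])

```text
clock: 8.2
tool_pos: [0.5022, -0.1561, 0.2041]
orientation: [-179.9, -0.0, -74.5]
force: [0.6, -0.8, -1.7]
opening: 0.0258
```

```bash
python3 - <<'E'
from h import *
o=get_obs();print(o["tool_pos"],o["orientation"],o["force"],o["opening"])
for n,s in (("wrist","w6"),("side","s6"),("scene","sc6")):
    im,K,M=cam(n); np.savez(s+".npz",im=im,K=K,M=M)
    u,v=proj(K,M,[[.501,-.1555,.075]])[0].astype(int);print(u,v)
    save(im,s,12,(u-22,v-22,u+22,v+22))
a=[cv2.imread(f"pics/{s}.png") for s in("w6","s6","sc6")]
E
```

```text
[ 0.50215938 -0.15609973  0.20407881] [-1.79942507e+02 -2.14713756e-02 -7.45322421e+01] [ 0.58421299 -0.81749595 -1.73572292] 0.02581015541907317
254 178
272 195
285 186
```

View pics/w6.png

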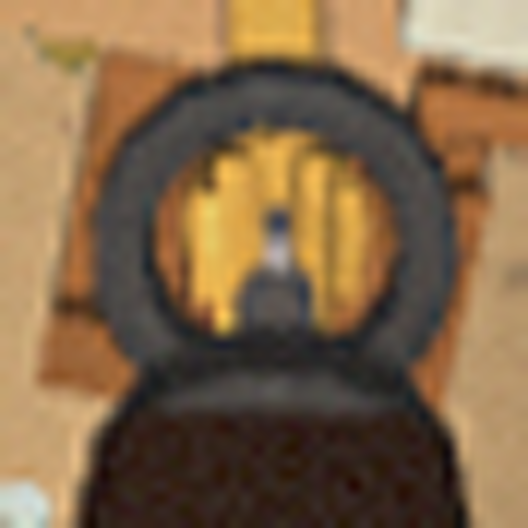

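View pics/s6.png

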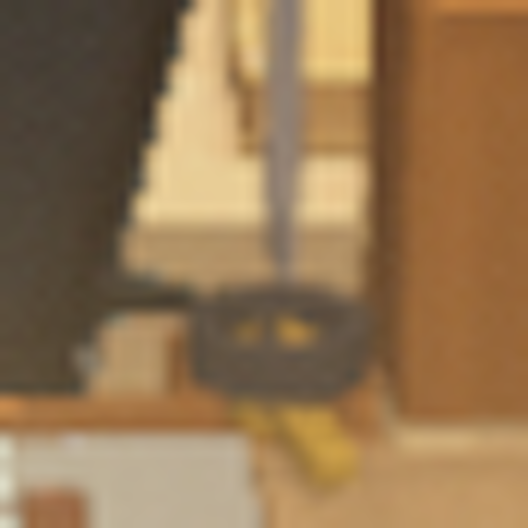

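View pics/sc6.png

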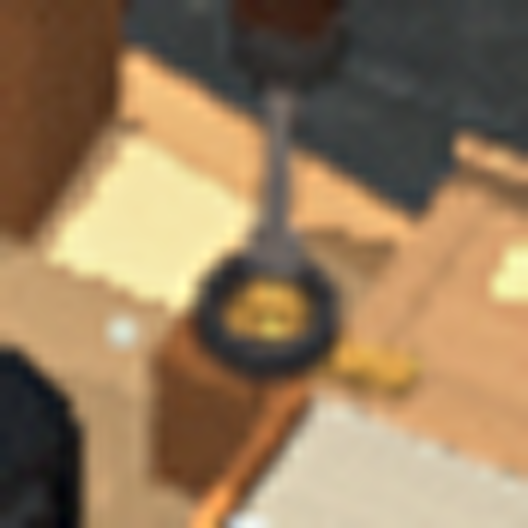

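>>> jog_arm(commands=[[0, 0, -4, 0], [0, 0, -4, 0], [0, 0, -3, 0], [0, 0, -2, 0], [0, 0, -2, 0], [0, 0, -2, 0], [0, 0, -2, 0], [0, 0, -1, 0], [0, 0, 0, 0], [0, 0, 0, 0]])

```text
clock: 9.18
tool_pos: [0.5018, -0.1561, 0.1835]
orientation: [180.0, -0.0, -74.5]
force: [-0.9, 0.9, -1.0]
opening: 0.0257
```

>>> jog_arm(commands=[[0, 0, -1, 0], [0, 0, -1, 0], [0, 0, -1, 0], [0, 0, -0.5, 0], [0, 0, 0, 0], [0, 0, 0, 0], [0, 0, 0, 0], [0, 0, 0, 0], [0, 0, 0, 0], [0, 0, 0, 0]])

```text
clock: 10.02
tool_pos: [0.502, -0.1561, 0.1802]
orientation: [-180.0, -0.0, -74.5]
force: [-0.4, 0.1, 3.0]
opening: 0.0259
```

```bash
python3 - <<'E'
from h import *
o=get_obs();print(o["tool_pos"],o["orientation"],o["force"],o["moment"],o["opening"])
for n,s in (("side","s7"),("wrist","w7")):
    im,K,M=cam(n)
    u,v=proj(K,M,[[.501,-.1555,.075]])[0].astype(int)
    save(im,s,12,(u-22,v-22,u+22,v+22))
E
```

```text
[ 0.50197183 -0.15611416  0.18024835] [-1.79974972e+02 -1.68420890e-02 -7.45266845e+01] [-0.39856644  0.11805408  3.00109297] [0.10808277 0.17254683 0.00848968] 0.02592192226990702
```

View pics/w7.png

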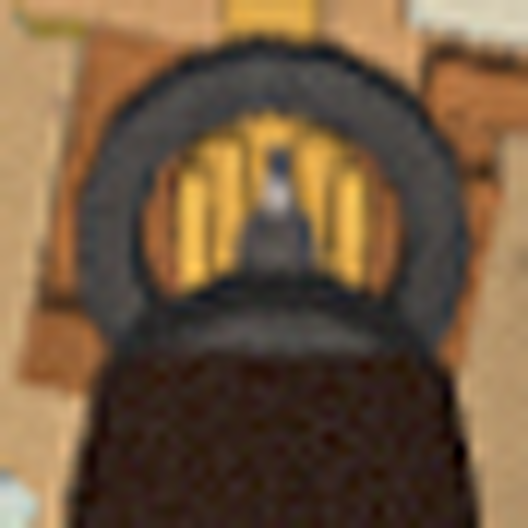

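View pics/s7.png

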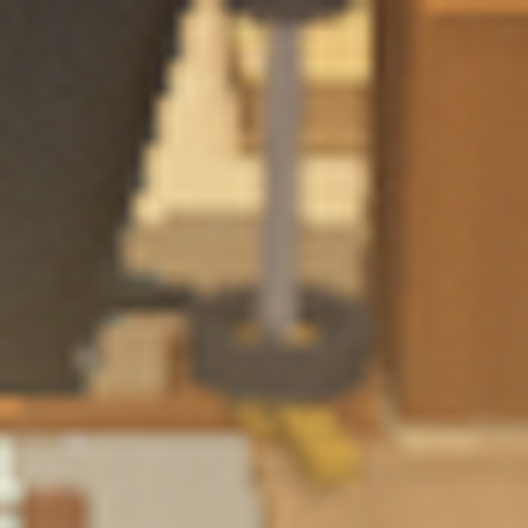

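>>> jog_arm(commands=[[0, 0, 0, 4], [0, 0, 0, 4], [0, 0, 0, 4], [0, 0, 0, 4], [0, 0, 0, 4], [0, 0, 0, 4], [0, 0, 0, 4], [0, 0, 0, 4], [0, 0, 0, 4], [0, 0, 0, 4]])

```text
clock: 10.95
tool_pos: [0.5023, -0.1558, 0.1802]
orientation: [-179.9, -0.0, -34.3]
force: [-0.5, 1.7, 3.3]
opening: 0.0258
```

```bash
python3 - <<'E'
from h import *
o=get_obs();print(o["tool_pos"],o["orientation"],o["force"],o["moment"],o["opening"])
for n,s in (("wrist","w8"),):
    im,K,M=cam(n)
    u,v=proj(K,M,[[.501,-.1555,.075]])[0].astype(int)
    save(im,s,10,(u-32,v-32,u+32,v+26))
E
```

```text
[ 0.50233752 -0.15578875  0.18022545] [-1.79939597e+02 -4.66271281e-02 -3.43448130e+01] [-0.49989638  1.68256668  3.25280272] [ 0.57928826 -0.23608437 -0.13742327] 0.025825021976535162
```

View pics/w8.png

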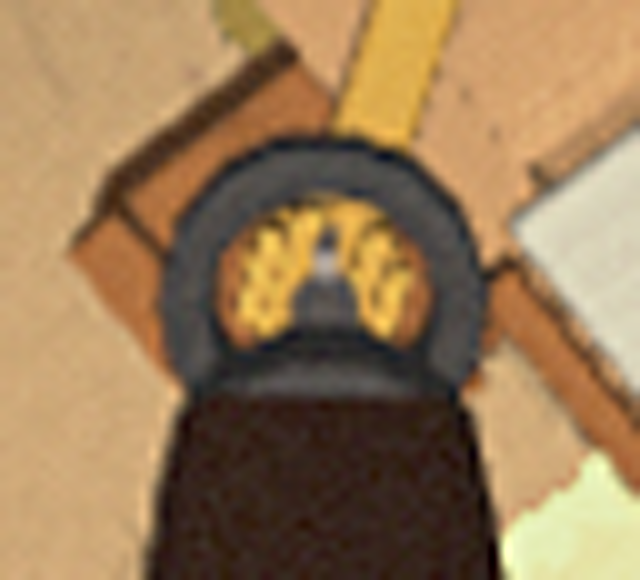

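>>> jog_arm(commands=[[0, 0, 0, 4], [0, 0, 0, 4], [0, 0, 0, 4], [0, 0, 0, 4], [0, 0, 0, 4], [0, 0, 0, 4], [0, 0, 0, 4], [0, 0, 0, 4], [0, 0, 0, 4], [0, 0, 0, 4]])

```text
clock: 11.83
tool_pos: [0.5021, -0.1556, 0.1802]
orientation: [-180.0, -0.1, 5.5]
force: [-1.0, 3.0, 4.6]
opening: 0.0258
```

>>> jog_arm(commands=[[0, 0, 0, 2], [0, 0, 0, 2], [0, 0, 0, 2], [0, 0, 0, 1], [0, 0, 0, 0], [0, 0, 0, 0], [0, 0, 0, 0], [0, 0, 0, 0], [0, 0, 0, 0], [0, 0, 0, 0]])

```text
clock: 12.67
tool_pos: [0.502, -0.1556, 0.1803]
orientation: [-180.0, -0.1, 12.4]
force: [-0.5, 2.6, 5.2]
opening: 0.0256
```

```bash
python3 - <<'E'
from h import *
o=get_obs();print(o["tool_pos"],o["orientation"],o["force"],o["moment"],o["opening"],o["joint_pos"])
for n,s in (("wrist","w9"),):
    im,K,M=cam(n); np.savez(s+".npz",im=im,K=K,M=M)
    u,v=proj(K,M,[[.501,-.1555,.075]])[0].astype(int);print(u,v)
    save(im,s,10,(u-32,v-32,u+32,v+26))
E
```

```text
[ 0.50203725 -0.15555263  0.18025241] [-1.79966879e+02 -5.31674151e-02  1.23598531e+01] [-0.54365772  2.6350542   5.2261326 ] [ 1.37201727  0.24795475 -0.15631192] 0.025582489964762298 [ 4.15409332e+00  7.03034826e+00 -1.92890477e+01 -4.50575086e-02
 -6.36327153e+01  9.82257693e+01]
253 183
```

View pics/w9.png

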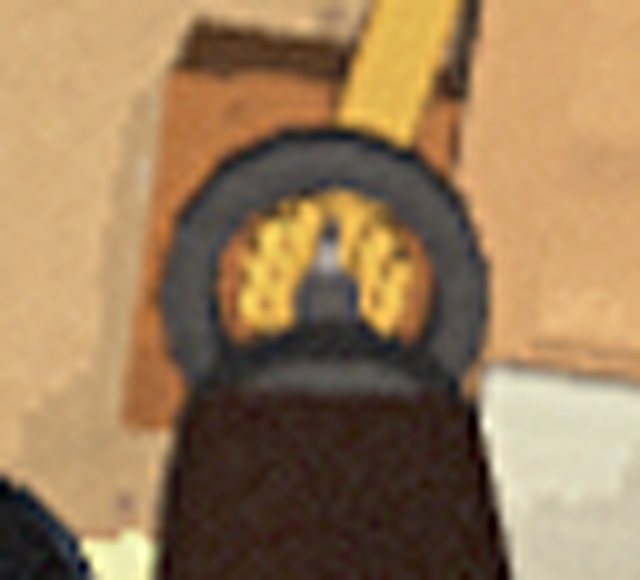

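>>> jog_arm(commands=[[0, 0, 0, 2], [0, 0, 0, 2], [0, 0, 0, 1], [0, 0, 0, 0], [0, 0, 0, 0], [0, 0, 0, -2], [0, 0, 0, -2], [0, 0, 0, -2], [0, 0, 0, 0], [0, 0, 0, 0]])

```text
clock: 13.55
tool_pos: [0.5021, -0.1556, 0.1802]
orientation: [-180.0, -0.0, 11.5]
force: [0.2, 2.4, 5.8]
opening: 0.0259
```

```bash
python3 - <<'E'
from h import *
np.set_printoptions(precision=4,suppress=True)
o=get_obs();print(o["tool_pos"],o["orientation"],o["force"],o["moment"],o["opening"])
im,K,M=cam("wrist"); save(im,"w10",1.5);
u,v=proj(K,M,[[.501,-.1555,.075]])[0].astype(int);print(u,v)
save(im,"w10c",10,(u-32,v-45,u+32,v+15)); np.savez("w10.npz",im=im,K=K,M=M)
E
```

```text
[ 0.5021 -0.1556  0.1802] [-179.9767   -0.0474   11.4646] [0.1864 2.3684 5.7928] [1.4945 0.1697 0.0094] 0.02594452675876369
253 183
```

View pics/w10c.png

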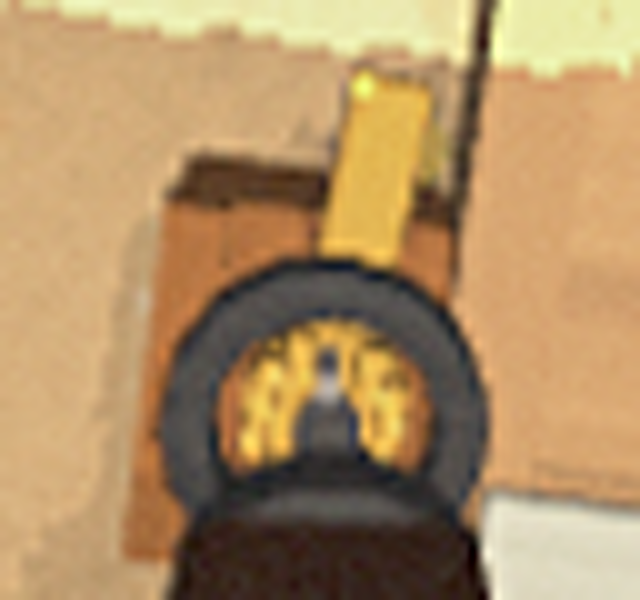

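>>> jog_arm(commands=[[0, 0, 10, 0], [0, 0, 15, 0], [0, 0, 15, 0], [0, 0, 20, 0], [0, 0, 20, 0], [6, 12, 0, -7], [6, 12, 0, -7], [6, 12, 0, -7], [6, 12, 0, -7], [6, 12, 0, -7]])

```text
clock: 14.43
tool_pos: [0.5315, -0.0958, 0.2599]
orientation: [180.0, 0.1, -23.9]
force: [-0.3, 0.1, -1.7]
opening: 0.0258
```

>>> jog_arm(commands=[[3, 7, 0, -6.7], [3, 7, 0, -6.7], [3, 7, 0, -6.7], [3, 7, 0, -6.7], [3, 7, 0, -6.7], [3, 7, 0, -6.7], [3, 7, 0, -6.7], [3, 7, 0, -6.7], [2, 7, 0, -6.7], [0, 0, 0, 0]])

```text
clock: 15.27
tool_pos: [0.5576, -0.0325, 0.2596]
orientation: [179.9, -0.0, -84.1]
force: [-0.1, -0.7, -1.6]
opening: 0.0256
```

```bash
python3 - <<'E'
from h import *
np.set_printoptions(precision=4,suppress=True)
o=get_obs();print(o["clock"],o["tool_pos"],o["orientation"],o["force"],o["opening"])
for n,s in (("wrist","w11"),("side","s11"),("scene","sc11")):
    im,K,M=cam(n); np.savez(s+".npz",im=im,K=K,M=M)
    u,v=proj(K,M,[[.557,-.032,.11]])[0].astype(int);print(u,v)
    save(im,s,8,(u-32,v-32,u+32,v+32))
cv2.imwrite("pics/m11.png",cv2.resize(np.hstack([cv2.imread(f"pics/{s}.png") for s in("w11","s11","sc11")]),(798,266)))
E
```

```text
15.2667 [ 0.5576 -0.0325  0.2596] [179.9195  -0.0118 -84.1107] [-0.0508 -0.7344 -1.6064] 0.025606639605500005
254 174
292 165
261 152
```

View pics/m11.png

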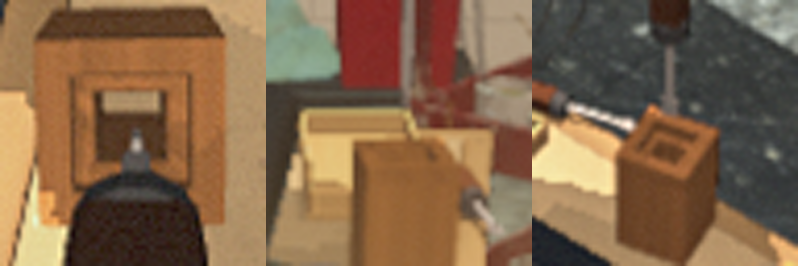

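View pics/w11.png

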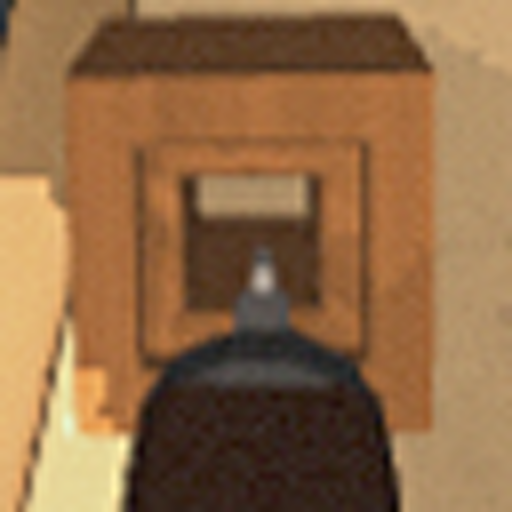

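```bash
python3 - <<'E'
from h import *
np.set_printoptions(precision=4,suppress=True)
d=np.load("w11.npz");K,M=d["K"],d["M"]
c=lambda l:np.array(l)/8+[222,142]-.44
P=ray(K,M,c([(142,150),(365,150),(365,358),(142,358)]),.1);print(P,P.mean(0))
P=ray(K,M,c([(68,73),(433,73),(433,432),(76,432)]),.1);print(P.mean(0))
print(ray(K,M,c([(264,250)]),.131), K[0,2])
E
```

```text
[[ 0.5777 -0.047   0.1   ]
 [ 0.5419 -0.0507  0.1   ]
 [ 0.538  -0.0162  0.1   ]
 [ 0.5747 -0.0125  0.1   ]] [ 0.5581 -0.0316  0.1   ]
[ 0.5582 -0.0314  0.1   ]
[[ 0.5572 -0.039   0.131 ]] 253.74539107242487
```

>>> jog_arm(commands=[[1.4, 0.7, 0, 0], [0, 0, -10, 0], [0, 0, -15, 0], [0, 0, -15, 0], [0, 0, -15, 0], [0, 0, -15, 0], [0, 0, -15, 0], [0, 0, -10, 0], [0, 0, 0, 0], [0, 0, 0, 0]])

```text
clock: 16.25
tool_pos: [0.5589, -0.0327, 0.1646]
orientation: [179.9, -0.0, -83.8]
force: [0.4, -0.2, 0.1]
opening: 0.026
```

>>> jog_arm(commands=[[0, 0, -10, 0], [0, 0, -8, 0], [0, 0, -5, 0], [0, 0, -3, 0], [0, 0, -1, 0], [0, 0, 0, 0], [0, 0, 0, 0], [0, 0, 0, 0], [0, 0, 0, 0], [0, 0, 0, 0]])

```text
clock: 17.08
tool_pos: [0.5593, -0.0323, 0.1382]
orientation: [-180.0, 0.0, -83.8]
force: [0.0, -0.8, -0.4]
opening: 0.0254
```

Nearly seated; lower the last bit, release and rise.

>>> jog_arm(commands=[[0, 0, -1, 0], [0, 0, -0.5, 0], [0, 0, 0, 0], [0, 0, 0, 0], [0, 0, 0, 0], [0, 0, 0, 0], [0, 0, 0, 0], [0, 0, 0, 0], [0, 0, 0, 0], [0, 0, 0, 0]])

```text
clock: 17.92
tool_pos: [0.5592, -0.0323, 0.1365]
orientation: [-180.0, 0.0, -83.8]
force: [-0.5, 0.6, -0.5]
opening: 0.0258
```

>>> jog_arm(commands=[[0, 0, 0, 0], [0, 0, 0, 0], [0, 0, 0, 0], [0, 0, 0, 0], [0, 0, 0, 0], [0, 0, 0, 0], [0, 0, 0, 0], [0, 0, 0, 0], [0, 0, 0, 0], [0, 0, 0, 0]], fingers=80)

```text
clock: 18.75
tool_pos: [0.5592, -0.0323, 0.1365]
orientation: [180.0, 0.0, -83.8]
force: [0.3, -0.5, -0.5]
opening: 0.0791
```

>>> jog_arm(commands=[[0, 0, 10, 0], [0, 0, 15, 0], [0, 0, 20, 0], [0, 0, 20, 0], [0, 0, 20, 0], [0, 0, 20, 0], [0, 0, 15, 0], [0, 0, 0, 0], [0, 0, 0, 0], [0, 0, 0, 0]])

```text
clock: 19.58
tool_pos: [0.5588, -0.0323, 0.2563]
orientation: [180.0, 0.0, -83.8]
force: [-0.2, -0.4, 0.1]
opening: 0.0801
```

```bash
python3 - <<'E'
from h import *
np.set_printoptions(precision=4,suppress=True)
o=get_obs();print(o["clock"],o["tool_pos"],o["orientation"],o["force"],o["opening"])
im,K,M=cam("wrist"); save(im,"w12",1.5); np.savez("w12.npz",im=im,K=K,M=M)
im,K,M=cam("side");save(im,"s12",4,(220,120,340,280))
E
```

```text
19.5833 [ 0.5588 -0.0323  0.2563] [179.9805   0.0184 -83.8385] [-0.1519 -0.384   0.1215] 0.08011889794699141
```

View pics/w12.png

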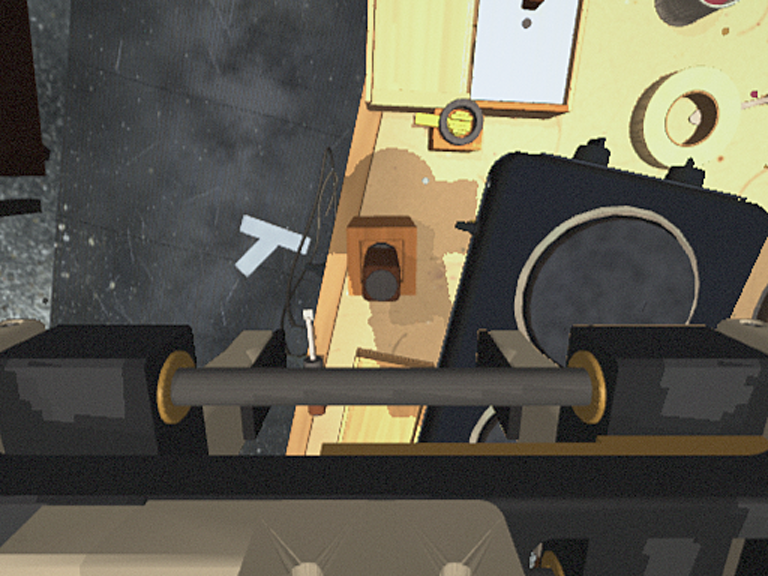

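View pics/s12.png

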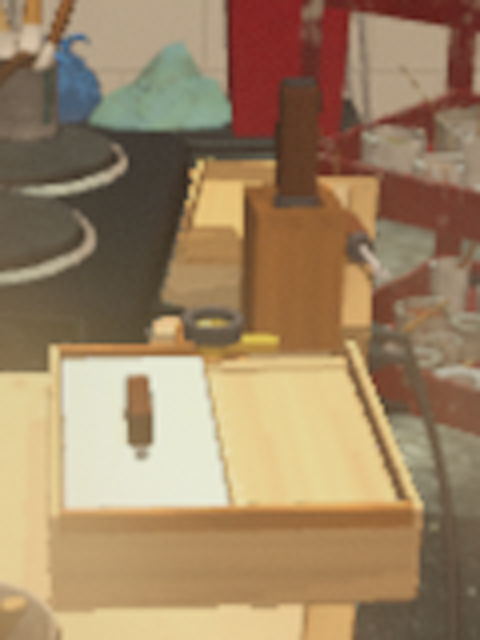

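>>> jog_arm(commands=[[-10, -24, 0, -0.5], [-10, -24, 0, -0.5], [-10, -24, 0, -0.5], [-10, -24, 0, -0.5], [-10, -24, 0, -0.5], [-10, -24, 0, 0], [-10, -24, -10, 0], [-10, -24, -20, 0], [-10, -24, -20, 0], [-10, -27, -20, 0]], fingers=60)

```text
clock: 20.52
tool_pos: [0.4582, -0.2761, 0.1853]
orientation: [180.0, 0.0, -86.3]
force: [0.0, 0.1, -0.7]
opening: 0.0599
```

>>> jog_arm(commands=[[0, 0, -20, 0], [0, 0, -20, 0], [0, 0, 0, 0], [0, 0, 0, 0], [0, 0, 0, 0], [0, 0, 0, 0], [0, 0, 0, 0], [0, 0, 0, 0], [0, 0, 0, 0], [0, 0, 0, 0]])

```text
clock: 21.35
tool_pos: [0.4594, -0.2753, 0.1469]
orientation: [-180.0, -0.0, -86.3]
force: [-0.4, -0.0, -0.4]
opening: 0.0601
```

```bash
python3 - <<'E'
from h import *
np.set_printoptions(precision=4,suppress=True)
o=get_obs();print(o["clock"],o["tool_pos"],o["orientation"],o["force"],o["opening"])
im,K,M=cam("wrist"); save(im,"w13",1.5); np.savez("w13.npz",im=im,K=K,M=M)
E
```

```text
21.35 [ 0.4594 -0.2753  0.1469] [-179.9586   -0.0116  -86.3168] [-0.4259 -0.012  -0.4305] 0.0600687339910534
```

View pics/w13.png

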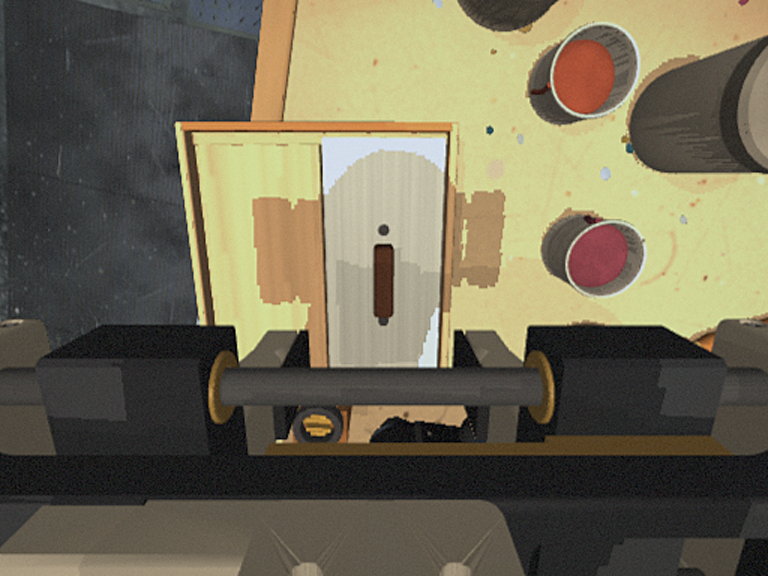

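```bash
python3 - <<'E'
from h import *
np.set_printoptions(precision=4,suppress=True)
d=np.load("w13.npz");K,M,im=d["K"],d["M"],d["im"]
c=lambda l:(np.array(l)-.25)/1.5
print("rib",ray(K,M,c([(375,244),(393,244),(394,318),(374,318),(384,281)]),.07)[:,:2])
B=ray(K,M,c([(178,123),(457,123)]),.054);v=B[0]-B[1];print(B,np.degrees(np.arctan2(v[1],v[0])),np.linalg.norm(v))
C=ray(K,M,c([(322,140),(327,365),(447,138),(438,365)]),.048);print(C[:,:2])
v=C[1]-C[0];print(np.degrees(np.arctan2(v[1],v[0])))
v=C[3]-C[2];print(np.degrees(np.arctan2(v[1],v[0])))
E
```

```text
rib [[ 0.4651 -0.3025]
 [ 0.4533 -0.3032]
 [ 0.449  -0.2518]
 [ 0.4628 -0.2509]
 [ 0.4576 -0.2777]]
[[ 0.5969 -0.3705  0.054 ]
 [ 0.417  -0.3818  0.054 ]] 3.5797654725846115 0.18028649409777564
[[ 0.5046 -0.3664]
 [ 0.4968 -0.2021]
 [ 0.4216 -0.3728]
 [ 0.411  -0.2076]]
92.73044106132636
93.65366839683904
```

>>> jog_arm(commands=[[-1.5, -1.5, -15, 0], [0, 0, -20, 0], [0, 0, -20, 0], [0, 0, -15, 0], [0, 0, -12, 0], [0, 0, -8, 0], [0, 0, -3, 0], [0, 0, 0, 0], [0, 0, 0, 0], [0, 0, 0, 0]])

```text
clock: 22.23
tool_pos: [0.4583, -0.277, 0.0543]
orientation: [-179.9, -0.0, -86.3]
force: [-0.3, -0.1, 0.4]
opening: 0.0601
```

>>> jog_arm(commands=[[0, 0, 0, 0], [0, 0, 0, 0], [0, 0, 0, 0], [0, 0, 0, 0], [0, 0, 0, 0], [0, 0, 0, 0], [0, 0, 0, 0], [0, 0, 0, 0], [0, 0, 0, 0], [0, 0, 0, 0]], fingers=5)

```text
clock: 23.07
tool_pos: [0.4576, -0.2768, 0.0534]
orientation: [180.0, 0.0, -86.3]
force: [-0.0, 0.4, -0.3]
opening: 0.006
```

```bash
python3 - <<'E'
from h import *
o=get_obs();print(o["opening"],o["force"])
im,K,M=cam("wrist"); save(im,"w14",1.5); 
im,K,M=cam("side");save(im,"s14",5,(220,150,340,270))
im,K,M=cam("scene");save(im,"sc14",5,(250,140,370,260))
E
```

```text
0.005957532745058564 [-0.03633486  0.39326645 -0.2523122 ]
```

View pics/s14.png

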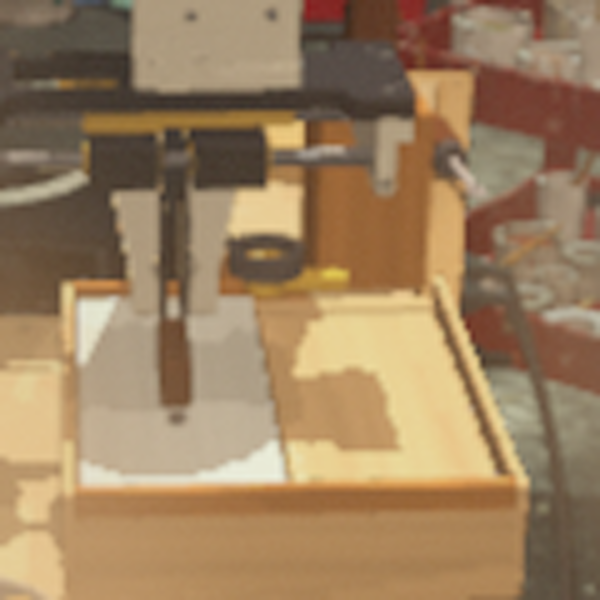

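View pics/w14.png

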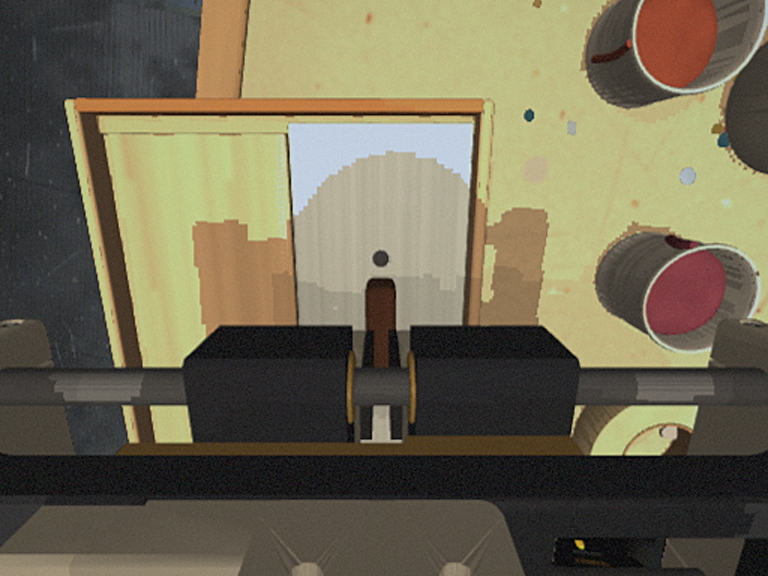

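View pics/sc14.png

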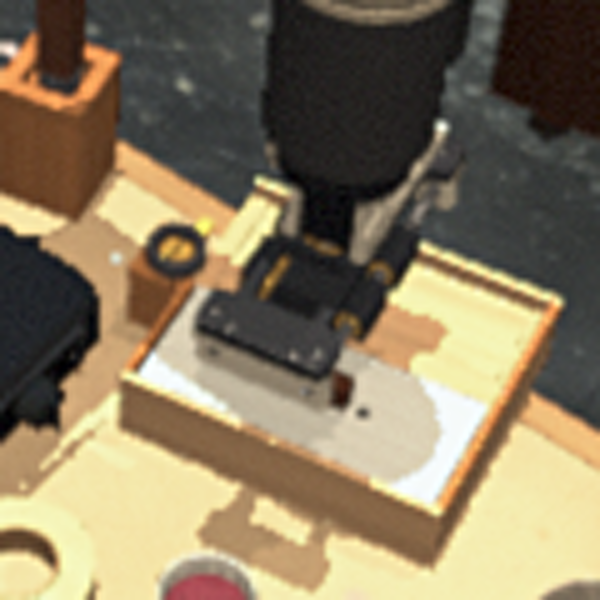

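>>> jog_arm(commands=[[3, 0.2, 0, 0], [4, 0.2, 0, 0], [5, 0.3, 0, 0], [5, 0.3, 0, 0], [5, 0.3, 0, 0], [5, 0.3, 0, 0], [3, 0.2, 0, 0], [0, 0, 0, 0], [0, 0, 0, 0], [0, 0, 0, 0]])

```text
clock: 24.05
tool_pos: [0.4874, -0.275, 0.0534]
orientation: [180.0, 0.0, -86.3]
force: [-0.0, -0.5, 0.5]
opening: 0.0051
```

```bash
python3 - <<'E'
from h import *
o=get_obs();print(o["opening"],o["force"],o["tool_pos"])
im,K,M=cam("wrist"); save(im,"w15",1.5); 
E
```

```text
0.005072071150374003 [-0.00574917 -0.54333342  0.501676  ] [ 0.48744516 -0.27498818  0.05338211]
```

View pics/w15.png

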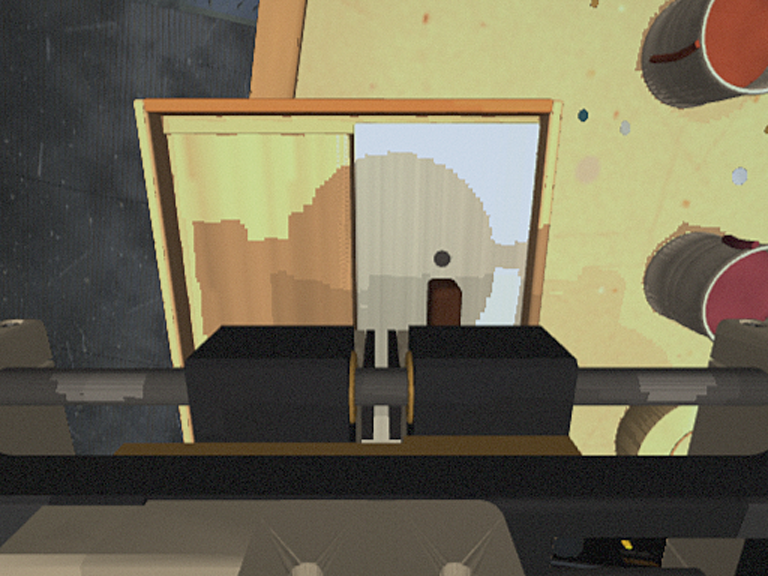

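```bash
python3 - <<'E'
from h import *
np.set_printoptions(precision=4,suppress=True)
d=np.load("s4.npz");K,M=d["K"],d["M"]
print((proj(K,M,[[0.4576,-.2768,.0534],[0.459,-.251,.07],[0.456,-.302,.07],[.456,-.302,.048]])-[220,150]+.4)*5)
im,K,M=cam("side");save(im,"s15",6,(230,170,340,260))
im,K,M=cam("scene");save(im,"sc15",6,(250,150,370,250))
E
```

```text
[[170.5916 376.1399]
 [174.8478 317.3651]
 [165.7205 367.1154]
 [165.7291 413.3531]]
```

View pics/s15.png

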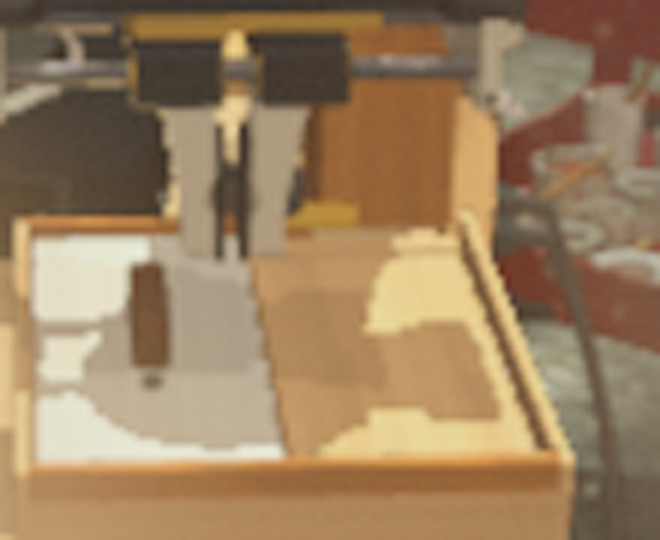

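View pics/sc15.png

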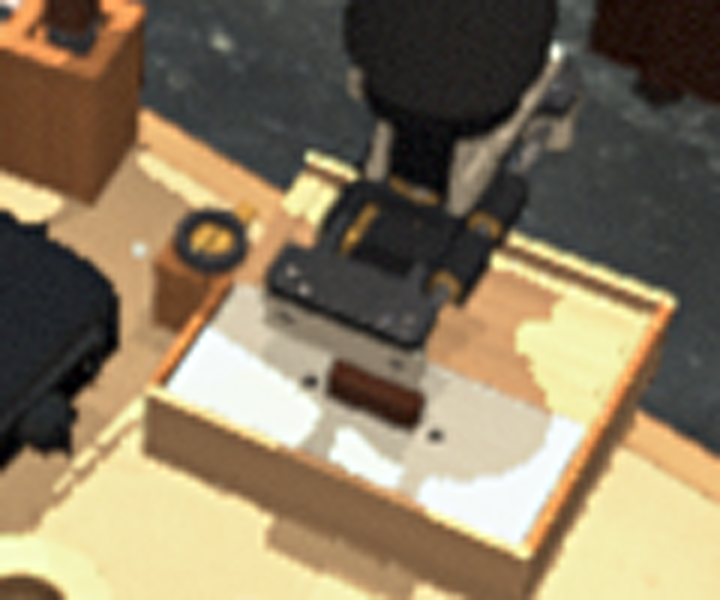

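```bash
python3 - <<'E'
from h import *
np.set_printoptions(precision=4,suppress=True)
im,K,M=cam("side")
for px in [(200,252),(268,250)]:
  for z in(.0534,.06,.07,.08,.09): print(px,z,ray(K,M,np.array([px])/6+[230,170]-.4,z)[0])
im,K,M=cam("wrist");print(proj(K,M,[[0.4874,-.275,.0534],[0.4874,-.275,.08]])*1.5)
c=-M[:3,:3].T@M[:3,3];print(c)
# cover height check: corners in side view at shut: z consistency
o=get_obs();print(o)
E
```

```text
(200, 252) 0.0534 [ 0.4779 -0.2059  0.0534]
(200, 252) 0.06 [ 0.4779 -0.2205  0.06  ]
(200, 252) 0.07 [ 0.4777 -0.2426  0.07  ]
(200, 252) 0.08 [ 0.4776 -0.2647  0.08  ]
(200, 252) 0.09 [ 0.4775 -0.2868  0.09  ]
(268, 250) 0.0534 [ 0.5046 -0.2034  0.0534]
(268, 250) 0.06 [ 0.5041 -0.218   0.06  ]
(268, 250) 0.07 [ 0.5034 -0.2402  0.07  ]
(268, 250) 0.08 [ 0.5026 -0.2624  0.08  ]
(268, 250) 0.09 [ 0.5018 -0.2846  0.09  ]
[[380.9852 324.8247]
 [381.0162 346.8676]]
[ 0.492  -0.347   0.2427]
{'clock': 24.3, 'joint_pos': array([ -9.3961,  17.4534, -24.3802,  -0.0005, -48.1625,  13.058 ]), 'qvel': array([-0.0259,  0.0743, -0.0161,  0.0351, -0.0215,  0.0235]), 'tau': array([  0.0072, -47.9372,  23.2627,   5.53  ,   0.0528,   0.0002]), 'tool_pos': array([ 0.4875, -0.2751,  0.0536]), 'orientation': array([-179.9962,   -0.0005,  -86.3384]), 'force': array([-0.4782,  0.3891,  0.5097]), 'moment': array([ 0.0794, -0.0447,  0.0092]), 'opening': 0.005060131453462229}
```

>>> jog_arm(commands=[[-5, 0, 0, 0], [-5, -0.5, 0, 0], [-5, -0.5, 0, 0], [-5, -0.5, 0, 0], [-5, 0, 0, 0], [-4, 0, 0, 0], [0, 0, 0, 0], [0, 0, 0, 0], [0, 0, 0, 0], [0, 0, 0, 0]], fingers=45)

```text
clock: 25.13
tool_pos: [0.4589, -0.2766, 0.0535]
orientation: [-180.0, -0.0, -86.3]
force: [-0.1, -0.6, 0.1]
opening: 0.0447
```

>>> jog_arm(commands=[[0, 0, -2, 0], [0, 0, -2, 0], [0, 0, -2, 0], [0, 0, -2, 0], [0, 0, 0, 0], [0, 0, 0, 0], [0, 0, 0, 0], [0, 0, 0, 0], [0, 0, 0, 0], [0, 0, 0, 0]])

```text
clock: 25.97
tool_pos: [0.4588, -0.2766, 0.0456]
orientation: [-180.0, -0.0, -86.3]
force: [-0.1, 1.2, 0.1]
opening: 0.045
```

>>> jog_arm(commands=[[0, 0, -2, 0], [0, 0, -2, 0], [0, 0, -2, 0], [0, 0, -2, 0], [0, 0, -2, 0], [0, 0, -2, 0], [0, 0, -2, 0], [0, 0, 0, 0], [0, 0, 0, 0], [0, 0, 0, 0]])

```text
clock: 26.8
tool_pos: [0.4587, -0.2766, 0.0315]
orientation: [-180.0, -0.0, -86.3]
force: [0.3, -1.3, -0.9]
opening: 0.045
```

```bash
python3 - <<'E'
from h import *
o=get_obs();print(o["opening"],o["force"],o["tool_pos"])
im,K,M=cam("side");save(im,"s16",6,(230,160,340,260))
E
```

```text
0.04496881384765836 [ 0.32922417 -1.30247457 -0.90131739] [ 0.45874913 -0.27656001  0.03152258]
```

View pics/s16.png

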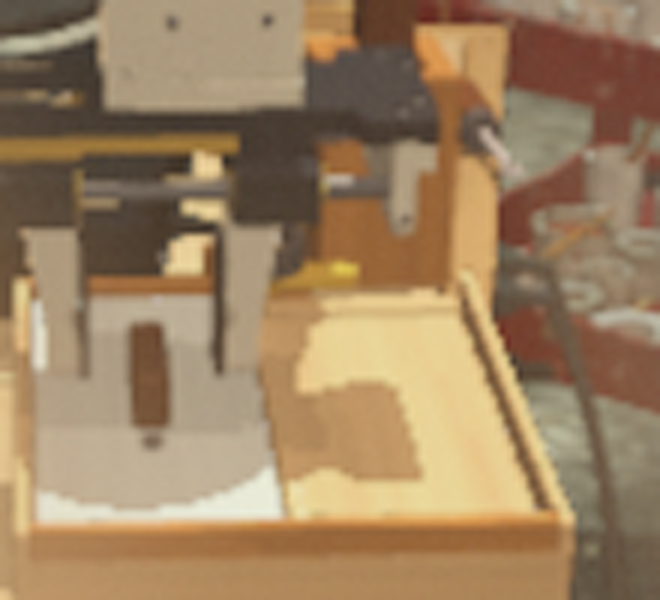

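>>> jog_arm(commands=[[0, 0, -2, 0], [0, 0, -2, 0], [0, 0, -2, 0], [0, 0, -1, 0], [0, 0, 0, 0], [0, 0, 0, 0], [0, 0, 0, 0], [0, 0, 0, 0], [0, 0, 0, 0], [0, 0, 0, 0]])

```text
clock: 27.68
tool_pos: [0.4587, -0.2765, 0.0245]
orientation: [-180.0, -0.0, -86.3]
force: [-0.4, -0.4, 0.2]
opening: 0.0447
```

>>> jog_arm(commands=[[0, 0, 0, 0], [0, 0, 0, 0], [0, 0, 0, 0], [0, 0, 0, 0], [0, 0, 0, 0], [0, 0, 0, 0], [0, 0, 0, 0], [0, 0, 0, 0], [0, 0, 0, 0], [0, 0, 0, 0]], fingers=5)

```text
clock: 28.52
tool_pos: [0.4585, -0.2765, 0.0245]
orientation: [180.0, 0.0, -86.3]
force: [-0.8, -0.5, 0.6]
opening: 0.0139
```

>>> jog_arm(commands=[[5, 0.3, 0, 0], [10, 0.6, 0, 0], [10, 0.6, 0, 0], [12, 0.8, 0, 0], [12, 0.8, 0, 0], [12, 0.8, 0, 0], [12, 0.8, 0, 0], [8, 0.5, 0, 0], [5, 0.3, 0, 0], [0, 0, 0, 0]])

```text
clock: 29.35
tool_pos: [0.5464, -0.271, 0.0245]
orientation: [-180.0, -0.0, -86.3]
force: [-1.1, -0.4, 3.0]
opening: 0.0137
```

```bash
python3 - <<'E'
from h import *
o=get_obs();print(o["opening"],o["force"],o["tool_pos"])
im,K,M=cam("side");save(im,"s17",6,(230,160,340,260))
im,K,M=cam("scene");save(im,"sc17",1.5);np.savez("sc17.npz",im=im,K=K,M=M)
im,K,M=cam("wrist");save(im,"w17",1.5)
E
```

```text
0.013689299681313471 [-1.08547924 -0.37789005  3.02427906] [ 0.54638621 -0.27097689  0.02447356]
```

View pics/s17.png

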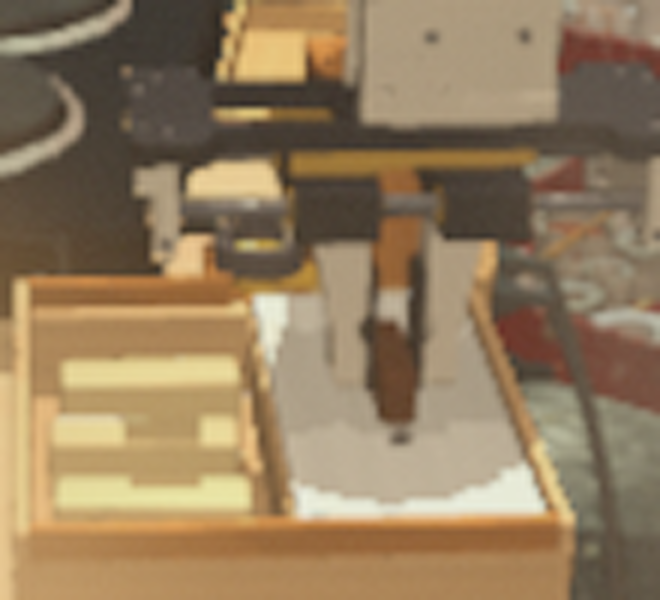

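View pics/sc17.png

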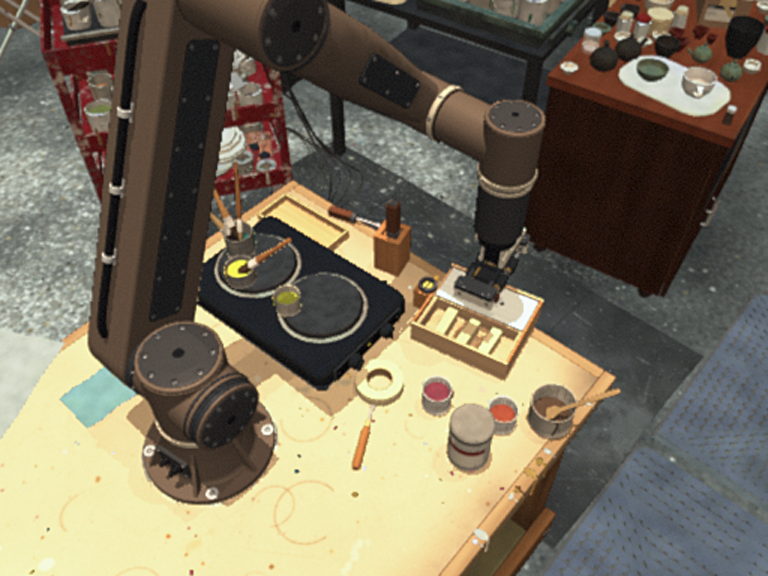

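View pics/w17.png

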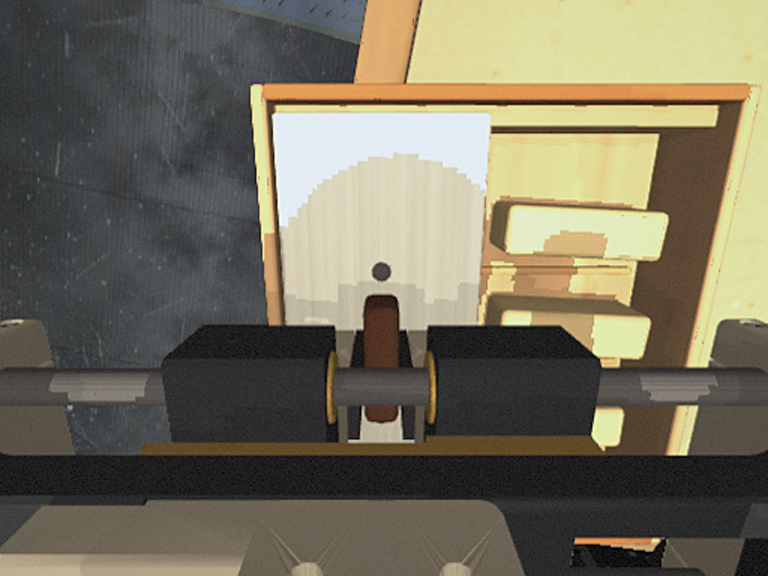

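>>> jog_arm(commands=[[0, 0, 0, 0], [0, 0, 0, 0], [0, 0, 0, 0], [0, 0, 0, 0], [0, 0, 0, 0], [0, 0, 0, 0], [0, 0, -1, 0], [0, 0, -1, 0], [0, 0, -1, 0], [0, 0, 0, 0]], fingers=30)

```text
clock: 30.33
tool_pos: [0.5445, -0.271, 0.0212]
orientation: [180.0, 0.0, -86.3]
force: [0.6, -0.9, -0.4]
opening: 0.0303
```

>>> jog_arm(commands=[[0, 0, -0.5, 0], [0, 0, -0.5, 0], [0, 0, -0.5, 0], [0, 0, -0.5, 0], [0, 0, 0, 0], [0, 0, 0, 0], [0, 0, 0, 0], [0, 0, 0, 0], [0, 0, 0, 0], [0, 0, 0, 0]])

```text
clock: 31.17
tool_pos: [0.5447, -0.271, 0.0195]
orientation: [-180.0, 0.0, -86.3]
force: [0.1, -0.1, 0.1]
opening: 0.0301
```

>>> jog_arm(commands=[[0, 0, 10, 0], [0, 0, 20, 0], [0, 0, 30, 0], [0, 0, 30, 7], [0, 0, 30, 7], [-10, 0, 20, 7], [-15, 0, 15, 7], [-20, 0, 0, 7], [-20, 0, 0, 7], [-20, -5, 0, 7]], fingers=34)

```text
clock: 32.0
tool_pos: [0.4589, -0.2756, 0.1757]
orientation: [-180.0, -0.1, -37.0]
force: [-0.5, -0.3, 0.8]
opening: 0.0341
```

>>> jog_arm(commands=[[0, 0, 0, 7], [0, 0, 0, 7], [0, 0, 0, 7], [0, 0, 0, 7], [0, 0, 0, 7], [0, 0, 0, 6], [0, 0, 0, 0], [0, 0, 0, 0], [0, 0, 0, 0], [0, 0, 0, 0]])

```text
clock: 32.83
tool_pos: [0.4597, -0.2761, 0.1747]
orientation: [180.0, -0.0, 3.5]
force: [0.2, -0.6, 0.2]
opening: 0.0339
```

```bash
python3 - <<'E'
from h import *
o=get_obs();print(o["opening"],o["force"],o["tool_pos"],o["orientation"])
im,K,M=cam("wrist");save(im,"w18",1.5);np.savez("w18.npz",im=im,K=K,M=M)
E
```

```text
0.03390414693799379 [ 0.17404446 -0.59144515  0.15444355] [ 0.45967083 -0.2760567   0.17474137] [ 1.79993523e+02 -1.41452308e-02  3.52796256e+00]
```

View pics/w18.png

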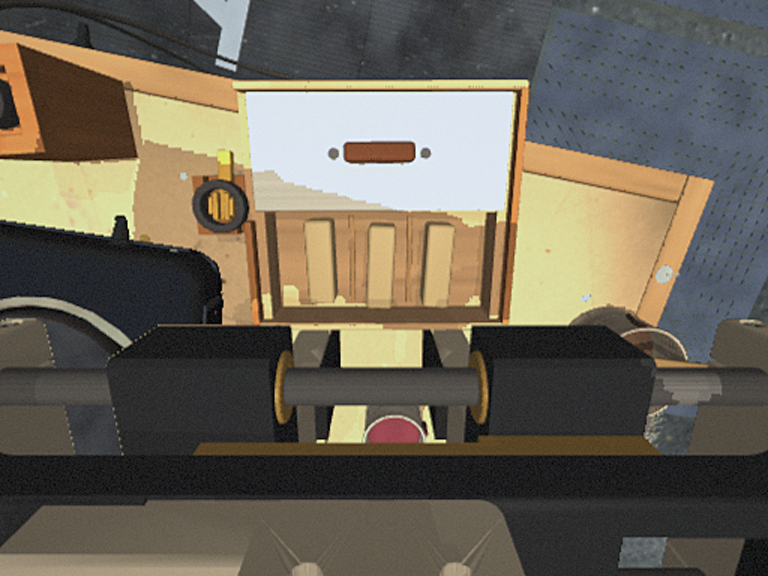

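```bash
python3 - <<'E'
from h import *
np.set_printoptions(precision=4,suppress=True)
d=np.load("w18.npz");im,K,M=d["im"],d["K"],d["M"]
save(im,"w18c",8,(190,135,315,215-5))
c=lambda l:(np.array(l)-.25)/1.5
R=np.array([[np.cos(np.radians(3.6)),-np.sin(np.radians(3.6))],[np.sin(np.radians(3.6)),np.cos(np.radians(3.6))]])
for b in([(306,220),(332,220),(337,305),(309,305)],[(370,223),(396,223),(393,306),(367,306)],[(428,222),(454,225),(448,306),(422,306)]):
    P=ray(K,M,c(b),.038)[:,:2]; print(P.mean(0),(P-[.4585,-.277])@R)
print(ray(K,M,c([(380,152)]),.07),ray(K,M,c([(221,206)]),.065))
E
```

```text
[ 0.4578 -0.2275] [[ 0.0378  0.0599]
 [ 0.0378  0.0393]
 [-0.0331  0.0376]
 [-0.033   0.0611]]
[ 0.4591 -0.2768] [[ 0.0353  0.0092]
 [ 0.0352 -0.0115]
 [-0.0341 -0.0094]
 [-0.034   0.0124]]
[ 0.4617 -0.3229] [[ 0.036  -0.0369]
 [ 0.0335 -0.0576]
 [-0.0342 -0.0556]
 [-0.0342 -0.0338]]
[[ 0.5456 -0.2705  0.07  ]] [[ 0.5021 -0.1582  0.065 ]]
```

View pics/w18c.png

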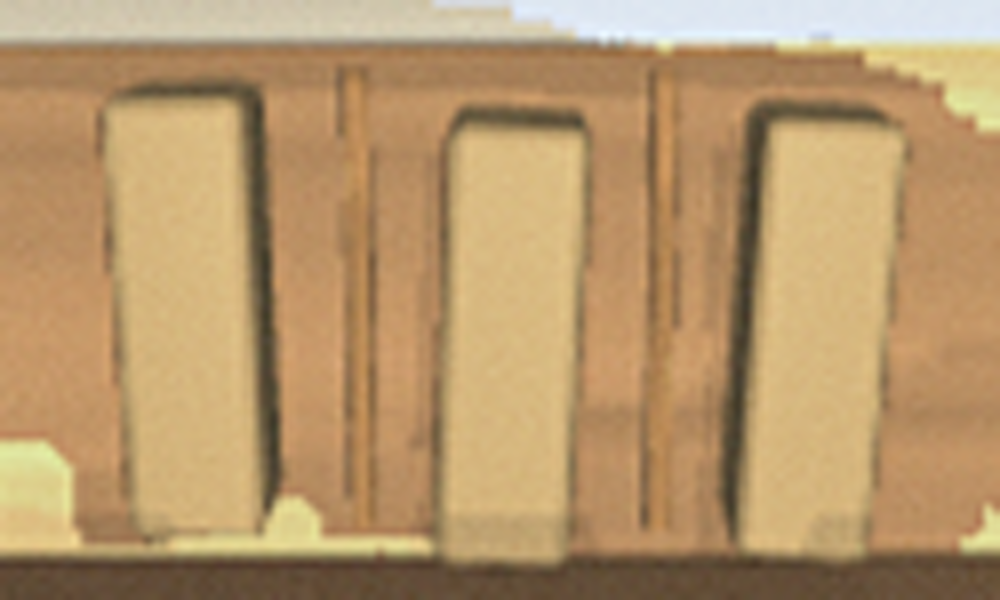

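```bash
python3 - <<'E'
from h import *
np.set_printoptions(precision=4,suppress=True)
d=np.load("w18.npz");im,K,M=d["im"],d["K"],d["M"]
c=lambda l:np.array(l)/8+[190,135]-.44
for b in([(106,95),(243,95),(264,530),(136,530)],[(450,120),(584,122),(570,560),(440,560)],[(765,115),(905,120),(865,557),(738,555)]):
    P=ray(K,M,c(b),.038)[:,:2]; v=(P[0]+P[1]-P[2]-P[3])/2
    print(P.mean(0),np.linalg.norm(v),np.degrees(np.arctan2(v[1],v[0])),np.linalg.norm(P[0]-P[1]),np.linalg.norm(P[2]-P[3]))
d=np.load("w12.npz");im,K,M=d["im"],d["K"],d["M"]
im,K,M=cam("scene");save(im,"sc18",6,(160,120,290,200));np.savez("sc18.npz",im=im,K=K,M=M)
E
```

```text
[ 0.4593 -0.2264] 0.0678188157005007 4.437031156876809 0.02037677435825703 0.02010073405297708
[ 0.4579 -0.276 ] 0.0689403974880852 1.8824509620424164 0.01999683421166683 0.02049441770292914
[ 0.4613 -0.3229] 0.06882117242819248 1.288185509894695 0.02092399487065355 0.020026292654021245
```

View pics/sc18.png

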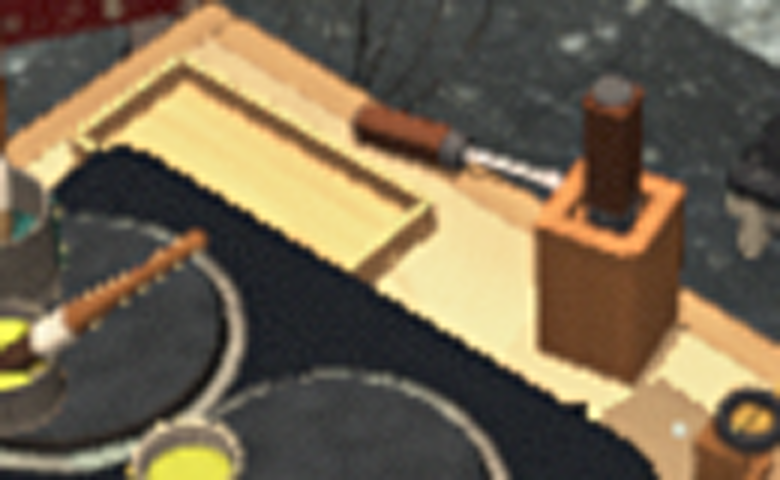

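>>> jog_arm(commands=[[0, 12, 0, 0], [0, 20, -10, 0.5], [0, 18, -20, 0.5], [0, 0, -25, 0], [0, 0, -25, 0], [0, 0, -25, 0], [0, 0, -20, 0], [0, 0, -15, 0], [0, 0, 0, 0], [0, 0, 0, 0]], fingers=29)

```text
clock: 33.77
tool_pos: [0.4592, -0.2257, 0.0342]
orientation: [-180.0, 0.1, 4.7]
force: [0.3, -0.3, 0.5]
opening: 0.0292
```

```bash
python3 - <<'E'
from h import *
o=get_obs();print(o["opening"],o["force"],o["tool_pos"],o["orientation"])
im,K,M=cam("wrist");save(im,"w19",1.5)
im,K,M=cam("side");save(im,"s19",6,(200,150,320,250))
E
```

```text
0.029197093869607848 [ 0.25536355 -0.31525912  0.51723722] [ 0.45922727 -0.22566482  0.03419159] [-1.79991544e+02  1.04866622e-01  4.66718497e+00]
```

View pics/w19.png

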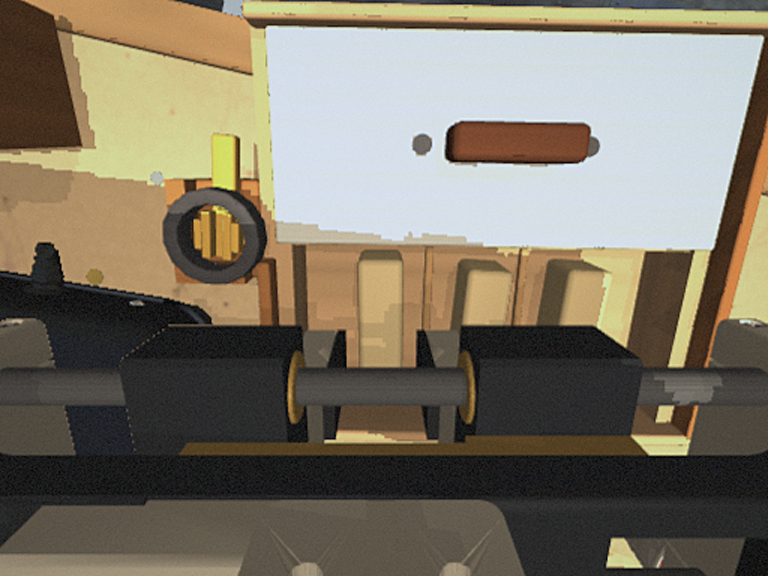

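View pics/s19.png

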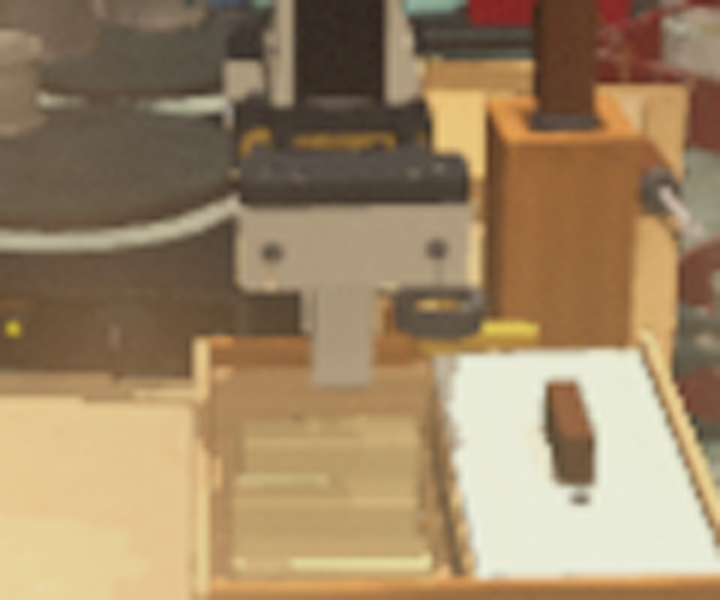

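```bash
python3 - <<'E'
from h import *
np.set_printoptions(precision=4,suppress=True)
im,K,M=cam("side")
for px in [(240,290),(470,290),(345,385)]:
  for z in(.06,.07,.08,.09,.1,.11,.12,.13): print(px,z,ray(K,M,np.array([px])/6+[200,150]-.4,z)[0])
E
```

```text
(240, 290) 0.06 [ 0.4197 -0.1389  0.06  ]
(240, 290) 0.07 [ 0.421 -0.163  0.07 ]
(240, 290) 0.08 [ 0.4223 -0.1872  0.08  ]
(240, 290) 0.09 [ 0.4237 -0.2114  0.09  ]
(240, 290) 0.1 [ 0.425  -0.2355  0.1   ]
(240, 290) 0.11 [ 0.4263 -0.2597  0.11  ]
(240, 290) 0.12 [ 0.4277 -0.2838  0.12  ]
(240, 290) 0.13 [ 0.429 -0.308  0.13 ]
(470, 290) 0.06 [ 0.5154 -0.1369  0.06  ]
(470, 290) 0.07 [ 0.5144 -0.1611  0.07  ]
(470, 290) 0.08 [ 0.5133 -0.1853  0.08  ]
(470, 290) 0.09 [ 0.5123 -0.2095  0.09  ]
(470, 290) 0.1 [ 0.5112 -0.2337  0.1   ]
(470, 290) 0.11 [ 0.5102 -0.2579  0.11  ]
(470, 290) 0.12 [ 0.5091 -0.2821  0.12  ]
(470, 290) 0.13 [ 0.5081 -0.3063  0.13  ]
(345, 385) 0.06 [ 0.4645 -0.2328  0.06  ]
(345, 385) 0.07 [ 0.4647 -0.2546  0.07  ]
(345, 385) 0.08 [ 0.4649 -0.2764  0.08  ]
(345, 385) 0.09 [ 0.4652 -0.2982  0.09  ]
(345, 385) 0.1 [ 0.4654 -0.3201  0.1   ]
(345, 385) 0.11 [ 0.4656 -0.3419  0.11  ]
(345, 385) 0.12 [ 0.4658 -0.3637  0.12  ]
(345, 385) 0.13 [ 0.466  -0.3855  0.13  ]
```

>>> jog_arm(commands=[[0, -0.3, -10, 0], [0, 0, -10, 0], [0, 0, -8, 0], [0, 0, -6, 0], [0, 0, -4, 0], [0, 0, -3, 0], [0, 0, -2, 0], [0, 0, 0, 0], [0, 0, 0, 0], [0, 0, 0, 0]])

```text
clock: 34.75
tool_pos: [0.46, -0.2264, -0.0083]
orientation: [180.0, -0.0, 4.7]
force: [0.8, -0.6, -0.3]
opening: 0.029
```

>>> jog_arm(commands=[[0, 0, -2, 0], [0, 0, -2, 0], [0, 0, -2, 0], [0, 0, 0, 0], [0, 0, 0, 0], [0, 0, 0, 0], [0, 0, 0, 0], [0, 0, 0, 0], [0, 0, 0, 0], [0, 0, 0, 0]])

```text
clock: 35.58
tool_pos: [0.4597, -0.2263, -0.0145]
orientation: [180.0, -0.0, 4.7]
force: [0.4, 0.2, 0.2]
opening: 0.0292
```

>>> jog_arm(commands=[[0, 0, 0, 0], [0, 0, 0, 0], [0, 0, 0, 0], [0, 0, 0, 0], [0, 0, 0, 0], [0, 0, 0, 0], [0, 0, 0, 0], [0, 0, 0, 0], [0, 0, 0, 0], [0, 0, 0, 0]], fingers=10)

```text
clock: 36.42
tool_pos: [0.4597, -0.2263, -0.0145]
orientation: [180.0, -0.0, 4.7]
force: [0.0, 0.3, 1.0]
opening: 0.0221
```

```bash
python3 - <<'E'
from h import *
np.set_printoptions(precision=3,suppress=True)
a=np.load("scene0.npz");b=np.load("side0.npz")
Pa=a["K"]@a["M"][:3];Pb=b["K"]@b["M"][:3]
for s in [(195,198),(208,178),(238,165)]:
  for t in [(320,150),(345,145),(370,143)]:
    X=cv2.triangulatePoints(Pa,Pb,np.array(s)/1.5,np.array(t)/1.5);X=(X[:3]/X[3]).ravel()
    e=np.linalg.norm(proj(a["K"],a["M"],X)-np.array(s)/1.5); print(s,t,X,e)
print("pot",ray(a["K"],a["M"],[(238/1.5,232/1.5)],.12), "brush on can end", ray(a["K"],a["M"],[(290/1.5,240/1.5)],.1),"can",ray(a["K"],a["M"],[(288/1.5,298/1.5)],.11))
d=np.load("sc18.npz")
c=lambda l:np.array(l)/6+[160,120]-.42
P=ray(d["K"],d["M"],c([(183,60),(435,208),(362,275),(80,145)]),.024);print("tray",P,P.mean(0))
print("stove edge",ray(d["K"],d["M"],c([(130,148),(575,405)]),.06))
print("small drv",ray(d["K"],d["M"],c([(357,112),(450,150)]),.026))
im,K,M=cam("side");save(im,"s20",6,(200,150,320,250))
E
```

```text
(195, 198) (320, 150) [0.313 0.269 0.233] 0.8619703543133101
(195, 198) (345, 145) [0.346 0.295 0.221] 7.491819187452719
(195, 198) (370, 143) [0.381 0.324 0.205] 13.542795737014432
(208, 178) (320, 150) [0.333 0.253 0.254] 5.331996387880751
(208, 178) (345, 145) [0.366 0.281 0.241] 1.0957260803850928
(208, 178) (370, 143) [0.402 0.311 0.224] 6.954090999222798
(238, 165) (320, 150) [0.354 0.194 0.28 ] 10.577876780265191
(238, 165) (345, 145) [0.387 0.221 0.267] 4.451034252884653
(238, 165) (370, 143) [0.422 0.249 0.25 ] 1.1212540756112512
pot [[0.362 0.225 0.12 ]] brush on can end [[0.418 0.134 0.1  ]] can [[0.284 0.032 0.11 ]]
tray [[0.587 0.292 0.024]
 [0.567 0.095 0.024]
 [0.502 0.098 0.024]
 [0.497 0.296 0.024]] [0.538 0.195 0.024]
stove edge [[ 0.484  0.242  0.06 ]
 [ 0.459 -0.072  0.06 ]]
small drv [[0.606 0.178 0.026]
 [0.609 0.114 0.026]]
```

>>> jog_arm(commands=[[0, 0, 10, 0], [0, 0, 20, 0], [0, 0, 28, 0], [0, 0, 28, 0], [0, 0, 28, 0], [0, 0, 28, 0], [0, 0, 28, 0], [0, 10, 28, 0], [0, 20, 20, 0], [5, 30, 15, 0]])

```text
clock: 37.3
tool_pos: [0.4644, -0.167, 0.2215]
orientation: [180.0, -0.2, 4.5]
force: [1.4, -0.2, -1.0]
opening: 0.022
```

>>> jog_arm(commands=[[8, 36, 0, -0.5], [8, 36, 0, -0.5], [8, 36, 0, -0.5], [8, 36, 0, -0.5], [8, 36, 0, -0.5], [8, 36, 0, -0.5], [8, 36, 0, -0.5], [8, 36, 0, -0.5], [8, 30, 0, 0], [0, 15, 0, 0]])

```text
clock: 38.13
tool_pos: [0.5373, 0.1697, 0.2187]
orientation: [-180.0, -0.0, 0.8]
force: [0.8, -0.3, -1.1]
opening: 0.022
```

>>> jog_arm(commands=[[0, 0, -20, 0], [0, 0, -20, 0], [0, 0, -20, 0], [0, 0, -20, 0], [0, 0, 0, 0], [0, 0, 0, 0], [0, 0, 0, 0], [0, 0, 0, 0], [0, 0, 0, 0], [0, 0, 0, 0]])

```text
clock: 38.97
tool_pos: [0.5371, 0.1669, 0.1396]
orientation: [-179.9, -0.1, 0.7]
force: [-0.6, -0.2, -0.9]
opening: 0.0218
```

```bash
python3 - <<'E'
from h import *
o=get_obs();print(o["opening"],o["force"],o["tool_pos"],o["orientation"])
im,K,M=cam("wrist");save(im,"w21",1.5);np.savez("w21.npz",im=im,K=K,M=M)
im,K,M=cam("scene");save(im,"sc21",4,(130,60,320,210));np.savez("sc21.npz",im=im,K=K,M=M)
im,K,M=cam("side");save(im,"s21",4,(200,50,350,200))
E
```

```text
0.02178537641256665 [-0.62107245 -0.22179465 -0.90522425] [0.53712581 0.16690604 0.13957726] [-1.79945554e+02 -8.49657633e-02  6.71694432e-01]
```

View pics/w21.png

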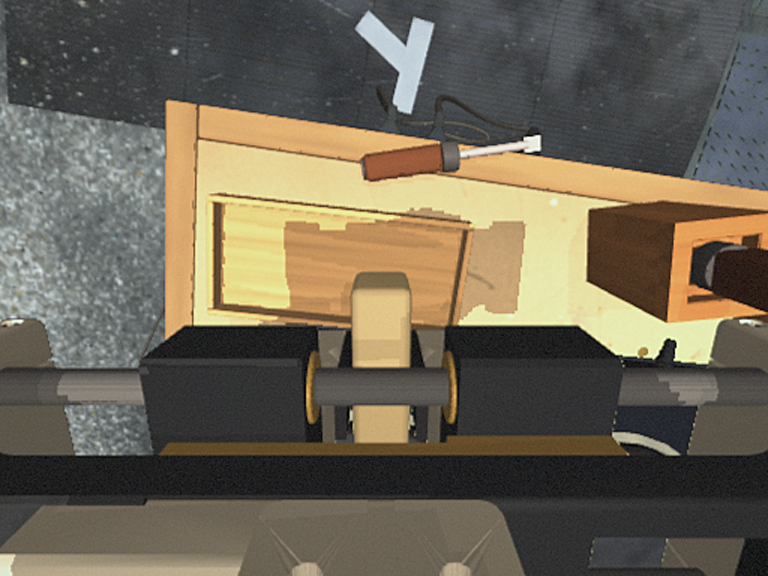

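View pics/sc21.png

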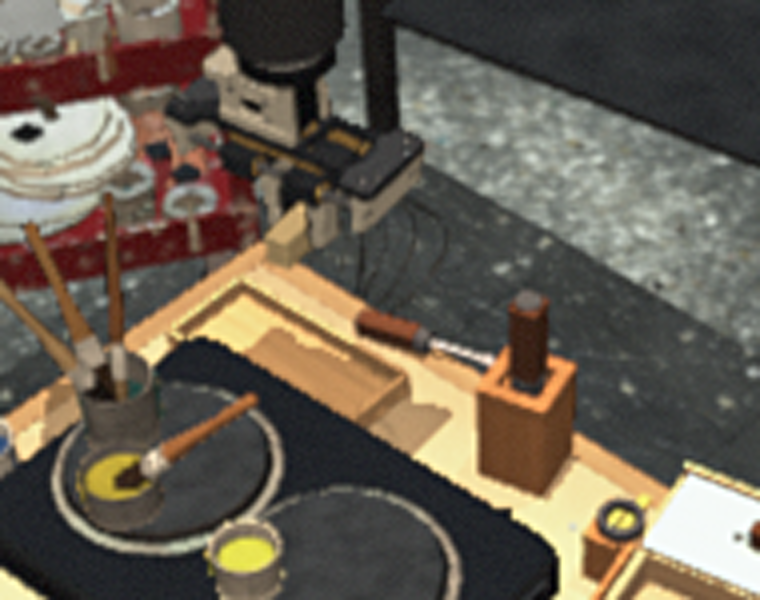

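View pics/s21.png

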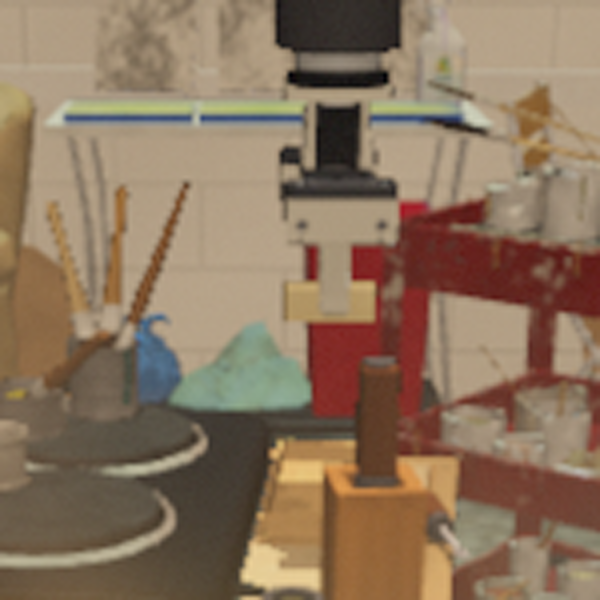

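```bash
python3 - <<'E'
from h import *
np.set_printoptions(precision=4,suppress=True)
d=np.load("w21.npz");im,K,M=d["im"],d["K"],d["M"]
c=lambda l:(np.array(l)-.25)/1.5
P=ray(K,M,c([(208,196),(473,222),(456,325),(209,313)]),.024);print(P[:,:2])
v=P[0]-P[1];print(np.linalg.norm(v),np.degrees(np.arctan2(v[1],v[0]))-90)
yv=v/np.linalg.norm(v); xv=np.array([yv[1],-yv[0],0])
print("centre",(P[0]+P[1])/2-xv*.047)
v=P[1]-P[2];print(np.degrees(np.arctan2(v[1],v[0])))
v=P[0]-P[3];print(np.degrees(np.arctan2(v[1],v[0])),np.linalg.norm(v))
save(im,"w21c",6,(125,115,250,215))
E
```

```text
[[0.5921 0.2937]
 [0.5752 0.0988]
 [0.4937 0.1066]
 [0.5017 0.3022]]
0.19569388609450455 -4.957105873725723
centre [0.5368 0.2003 0.024 ]
-5.484830991927414
-5.343200570222531 0.09078551385200546
```

View pics/w21c.png

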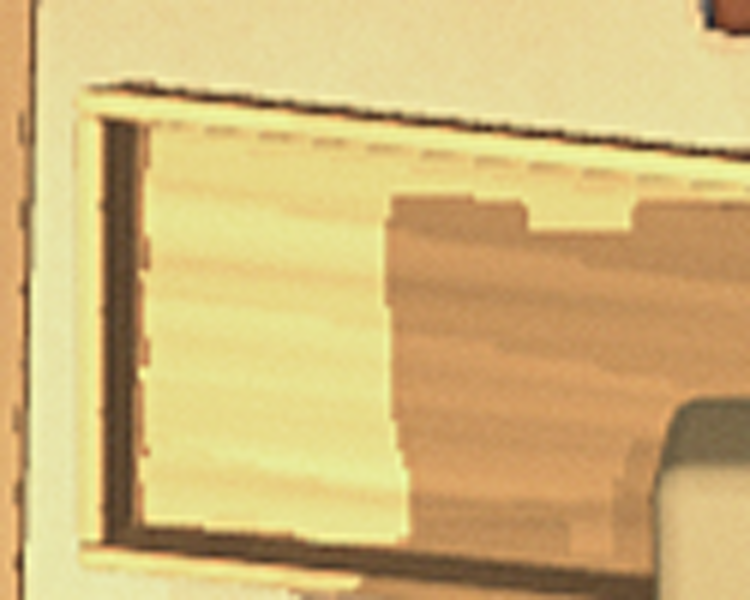

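>>> jog_arm(commands=[[1, 17, 0, -1.2], [1, 17, 0, -1.2], [1, 17, 0, -1.2], [1, 17, 0, -1.2], [0.6, 17, -20, -0.9], [0, 0, -25, 0], [0, 0, -25, 0], [0, 0, -25, 0], [0, 0, -20, 0], [0, 0, 0, 0]])

```text
clock: 39.95
tool_pos: [0.5387, 0.2498, 0.0193]
orientation: [179.7, 0.3, -5.1]
force: [-0.4, -1.2, -1.4]
opening: 0.022
```

```bash
python3 - <<'E'
from h import *
o=get_obs();print(o["opening"],o["force"],o["tool_pos"],o["orientation"])
im,K,M=cam("wrist");save(im,"w22",1.5);np.savez("w22.npz",im=im,K=K,M=M)
im,K,M=cam("scene");save(im,"sc22",6,(150,110,270,200))
E
```

```text
0.02204667684281417 [-0.40366396 -1.18919889 -1.42424003] [0.53870807 0.24982052 0.01928041] [179.72971795   0.30405275  -5.07248171]
```

View pics/w22.png

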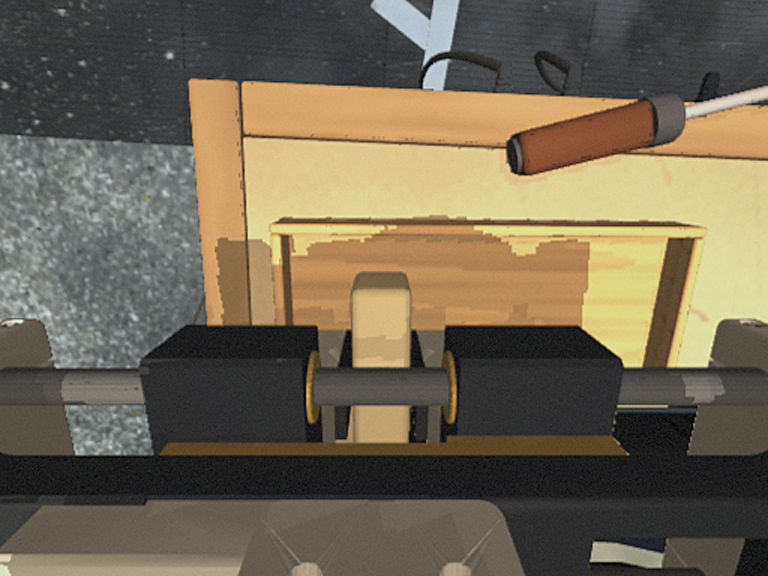

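View pics/sc22.png

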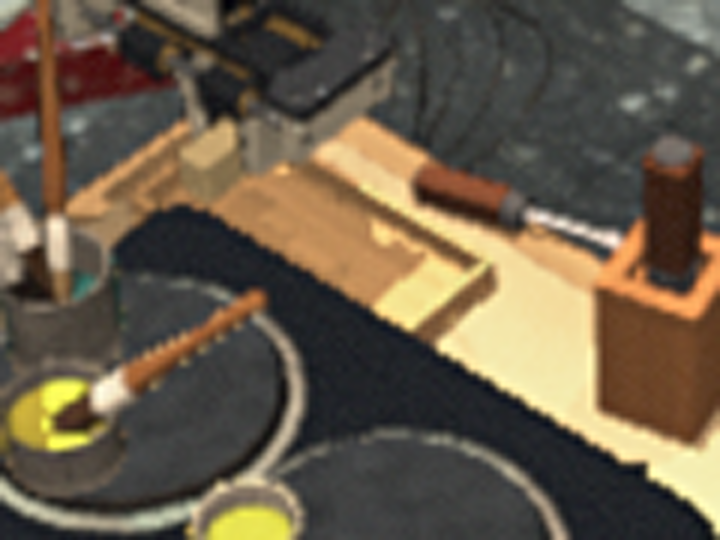

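```bash
python3 - <<'E'
from h import *
np.set_printoptions(precision=4,suppress=True)
d=np.load("w22.npz");im,K,M=d["im"],d["K"],d["M"]
c=lambda l:(np.array(l)-.25)/1.5
P=ray(K,M,c([(271,220),(705,227)]),.024);print(P[:,:2])
v=P[0]-P[1];print(np.linalg.norm(v),np.degrees(np.arctan2(v[1],v[0]))-90)
yv=v/np.linalg.norm(v); xv=np.array([yv[1],-yv[0],0])
C=(P[0]+P[1])/2-xv*.047;print("centre",C)
B=ray(K,M,c([(353,288),(410,288)]),.0193+.0225+.03);print("bar front",B); 
for b in B: print((b-C)@xv,(b-C)@yv)
t=get_obs()["tool_pos"];print(t,(t-C)@xv,(t-C)@yv)
E
```

```text
[[0.5948 0.294 ]
 [0.5739 0.0993]]
0.19575908944858042 -6.118386333976815
centre [0.5376 0.2017 0.024 ]
bar front [[0.5733 0.2565 0.0718]
 [0.5714 0.2368 0.0718]]
0.02960405327587675 0.05829588153184642
0.029906201976365638 0.03848782295309818
[0.5412 0.2514 0.0234] -0.0016876960353731747 0.04987385261541151
```

>>> jog_arm(commands=[[2, 0, -5, 0], [1, 0, -10, 0], [0, 0, -10, 0], [0, 0, -6, 0], [0, 0, -4, 0], [0, 0, -3, 0], [0, 0, -2, 0], [0, 0, 0, 0], [0, 0, 0, 0], [0, 0, 0, 0]])

```text
clock: 40.88
tool_pos: [0.5445, 0.2518, -0.0162]
orientation: [-180.0, -0.0, -5.0]
force: [-0.1, 0.6, -0.7]
opening: 0.0218
```

>>> jog_arm(commands=[[0, 0, 0, 0], [0, 0, 0, 0], [0, 0, 0, 0], [0, 0, 0, 0], [0, 0, 0, 0], [0, 0, 0, 0], [0, 0, 0, 0], [0, 0, 0, 0], [0, 0, 0, 0], [0, 0, 0, 0]], fingers=30)

```text
clock: 41.72
tool_pos: [0.5442, 0.2516, -0.0166]
orientation: [180.0, 0.0, -5.0]
force: [0.3, 0.6, -0.5]
opening: 0.03
```

>>> jog_arm(commands=[[0, 0, 10, 0], [0, 0, 25, 0], [0, 0, 33, 0], [0, 0, 33, 0], [0, 0, 33, 0], [0, 0, 33, 0], [0, 0, 33, 0], [-3, -20, 25, 1], [-6, -36, 10, 1], [-6, -36, 0, 1]])

```text
clock: 42.55
tool_pos: [0.5304, 0.1599, 0.2226]
orientation: [-179.8, -0.3, -1.9]
force: [0.8, -0.0, -0.1]
opening: 0.0301
```

```bash
python3 - <<'E'
from h import *
o=get_obs();print(o["clock"],o["tool_pos"],o["orientation"])
im,K,M=cam("wrist");save(im,"w23",1.5);np.savez("w23.npz",im=im,K=K,M=M)
E
```

```text
42.55 [0.53040901 0.1599245  0.22257039] [-179.83437015   -0.2935876    -1.86235847]
```

View pics/w23.png

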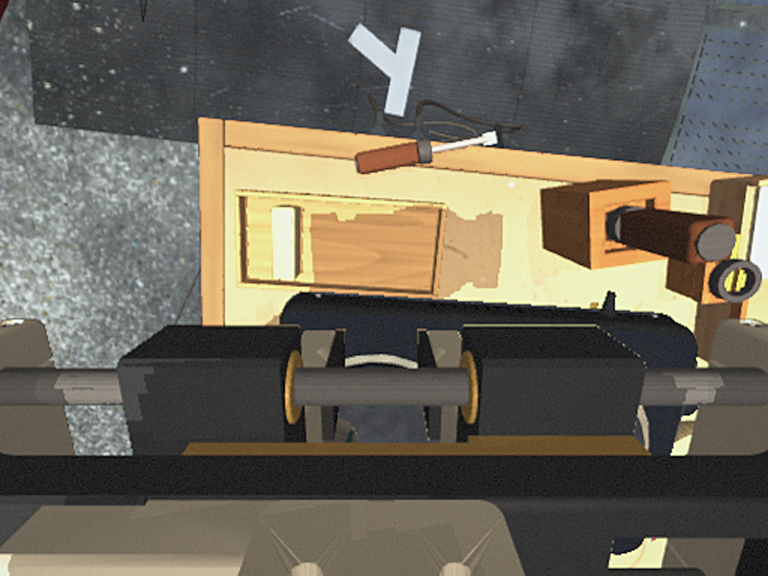

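>>> jog_arm(commands=[[-6, -37, 0, 0.4], [-6, -37, 0, 0.4], [-6, -37, 0, 0.4], [-6, -37, 0, 0.4], [-6, -37, 0, 0.4], [-6, -37, 0, 0.4], [-6, -37, 0, 0.4], [-6, -37, 0, 0.4], [-6, -37, 0, 0.4], [-6, -37, 0, 0.4]])

```text
clock: 43.43
tool_pos: [0.4684, -0.212, 0.2195]
orientation: [180.0, -0.1, 2.0]
force: [1.2, 0.3, 0.4]
opening: 0.0298
```

>>> jog_arm(commands=[[-6, -36, -10, 0.5], [-5, -30, -20, 0], [0, 0, -30, 0], [0, 0, -30, 0], [0, 0, -30, 0], [0, 0, -30, 0], [0, 0, -20, 0], [0, 0, -10, 0], [0, 0, 0, 0], [0, 0, 0, 0]], fingers=29)

```text
clock: 44.27
tool_pos: [0.4587, -0.2765, 0.0392]
orientation: [180.0, -0.0, 2.5]
force: [0.7, -0.5, -0.3]
opening: 0.0289
```

```bash
python3 - <<'E'
from h import *
o=get_obs();print(o["clock"],o["tool_pos"],o["orientation"])
im,K,M=cam("wrist");save(im,"w24",1.5);np.savez("w24.npz",im=im,K=K,M=M)
E
```

```text
44.2667 [ 0.45868299 -0.2765167   0.03923266] [ 1.79978989e+02 -4.70976664e-03  2.49095420e+00]
```

View pics/w24.png

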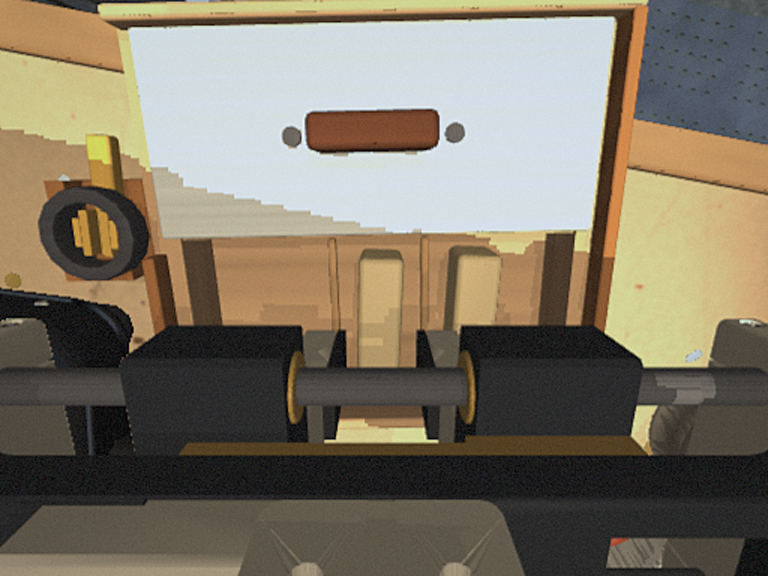

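>>> jog_arm(commands=[[0, 0.5, -2, 0], [0, 0, -10, 0], [0, 0, -10, 0], [0, 0, -8, 0], [0, 0, -6, 0], [0, 0, -4, 0], [0, 0, -3, 0], [0, 0, -2, 0], [0, 0, 0, 0], [0, 0, 0, 0]], fingers=26.5)

```text
clock: 45.15
tool_pos: [0.4583, -0.2759, -0.0065]
orientation: [180.0, 0.0, 2.5]
force: [-0.1, -0.3, -0.5]
opening: 0.0264
```

>>> jog_arm(commands=[[0, 0, -3, 0], [0, 0, -3, 0], [0, 0, -2.5, 0], [0, 0, 0, 0], [0, 0, 0, 0], [0, 0, 0, 0], [0, 0, 0, 0], [0, 0, 0, 0], [0, 0, 0, 0], [0, 0, 0, 0]])

```text
clock: 45.98
tool_pos: [0.4583, -0.2758, -0.015]
orientation: [180.0, -0.0, 2.5]
force: [-0.6, -0.9, 0.3]
opening: 0.0264
```

>>> jog_arm(commands=[[0, 0, 0, 0], [0, 0, 0, 0], [0, 0, 0, 0], [0, 0, 0, 0], [0, 0, 0, 0], [0, 0, 0, 0], [0, 0, 0, 0], [0, 0, 0, 0], [0, 0, 0, 0], [0, 0, 0, 0]], fingers=10)

```text
clock: 46.82
tool_pos: [0.4583, -0.2758, -0.015]
orientation: [-180.0, -0.0, 2.5]
force: [-1.0, 0.5, 1.4]
opening: 0.0219
```

>>> jog_arm(commands=[[0, 0, 10, 0], [0, 0, 20, 0], [0, 0, 30, 0], [0, 0, 33, 0], [0, 0, 33, 0], [0, 0, 33, 0], [0, 0, 33, 0], [0, 10, 28, 0], [0, 20, 15, 0], [6, 30, 0, 0]])

```text
clock: 47.65
tool_pos: [0.4653, -0.2169, 0.2249]
orientation: [179.9, -0.4, 2.4]
force: [1.4, 1.0, -0.7]
opening: 0.0216
```

>>> jog_arm(commands=[[7, 39, 0, -0.8], [7, 39, 0, -0.8], [7, 39, 0, -0.8], [7, 39, 0, -0.8], [7, 39, 0, -0.8], [7, 39, 0, -0.8], [7, 39, 0, -0.8], [7, 39, 0, -0.8], [7, 39, 0, -0.8], [7, 36, 0, -0.8]])

```text
clock: 48.48
tool_pos: [0.5339, 0.1733, 0.2208]
orientation: [-180.0, -0.0, -5.5]
force: [0.3, -1.1, -0.6]
opening: 0.022
```

>>> jog_arm(commands=[[5, 20, -10, 0], [1, 9, -20, 0], [0, 0, -25, 0], [0, 0, -25, 0], [0, 0, -25, 0], [0, 0, 0, 0], [0, 0, 0, 0], [0, 0, 0, 0], [0, 0, 0, 0], [0, 0, 0, 0]])

```text
clock: 49.32
tool_pos: [0.5412, 0.2006, 0.1168]
orientation: [-179.9, -0.1, -5.5]
force: [0.1, 0.2, -0.8]
opening: 0.0217
```

```bash
python3 - <<'E'
from h import *
o=get_obs();print(o["clock"],o["tool_pos"],o["orientation"],o["opening"])
im,K,M=cam("wrist");save(im,"w25",1.5);np.savez("w25.npz",im=im,K=K,M=M)
E
```

```text
49.3167 [0.54118811 0.20063078 0.11681199] [-1.79893052e+02 -1.27577061e-01 -5.53197761e+00] 0.02173945389729354
```

View pics/w25.png

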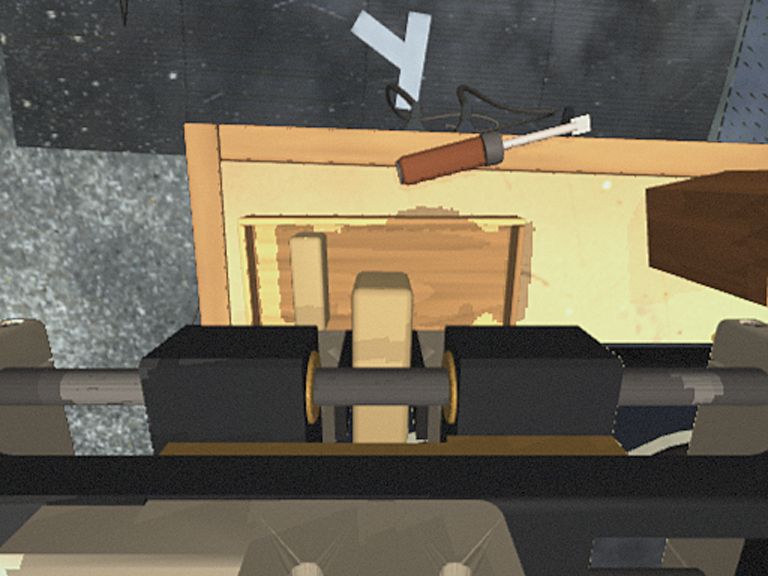

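>>> jog_arm(commands=[[0, 0, -15, 0], [0, 0, -25, 0], [0, 0, -25, 0], [0, 0, -25, 0], [0, 0, -18, 0], [0, 0, -10, 0], [0, 0, -8, 0], [0, 0, -4, 0], [0, 0, -3, 0], [0, 0, 0, 0]])

```text
clock: 50.2
tool_pos: [0.5408, 0.2005, -0.0176]
orientation: [-180.0, -0.0, -5.5]
force: [0.5, -0.4, -0.6]
opening: 0.0217
```

>>> jog_arm(commands=[[0, 0, 0, 0], [0, 0, 0, 0], [0, 0, 0, 0], [0, 0, 0, 0], [0, 0, 0, 0], [0, 0, 0, 0], [0, 0, 0, 0], [0, 0, 0, 0], [0, 0, 0, 0], [0, 0, 0, 0]], fingers=29)

```text
clock: 51.03
tool_pos: [0.5402, 0.2001, -0.0181]
orientation: [180.0, 0.0, -5.5]
force: [0.3, -0.1, -0.4]
opening: 0.0287
```

>>> jog_arm(commands=[[0, 0, 10, 0], [0, 0, 25, 0], [0, 0, 33, 0], [0, 0, 33, 0], [0, 0, 33, 0], [0, 0, 33, 0], [0, 0, 33, 0], [-3, -20, 25, 1], [-6, -36, 10, 1], [-6, -36, 0, 1]])

```text
clock: 51.87
tool_pos: [0.5265, 0.1083, 0.2211]
orientation: [-179.9, -0.3, -2.4]
force: [1.0, -0.3, -0.9]
opening: 0.0287
```

>>> jog_arm(commands=[[-6, -39, 0, 0.4], [-6, -39, 0, 0.4], [-6, -39, 0, 0.4], [-6, -39, 0, 0.4], [-6, -39, 0, 0.4], [-6, -39, 0, 0.4], [-6, -39, 0, 0.4], [-6, -39, 0, 0.4], [-6, -39, 0, 0.4], [-6, -39, 0, 0.4]], fingers=33)

```text
clock: 52.7
tool_pos: [0.4644, -0.2837, 0.2181]
orientation: [180.0, -0.1, 1.5]
force: [1.5, 0.4, -0.0]
opening: 0.0332
```

>>> jog_arm(commands=[[-2, -24, -10, 0.3], [-2, -16, -20, 0], [0, 0, -30, 0], [0, 0, -30, 0], [0, 0, -30, 0], [0, 0, -30, 0], [0, 0, -20, 0], [0, 0, -8, 0], [0, 0, 0, 0], [0, 0, 0, 0]])

```text
clock: 53.53
tool_pos: [0.4618, -0.3221, 0.04]
orientation: [180.0, -0.0, 1.8]
force: [0.4, -1.2, 0.0]
opening: 0.0331
```

```bash
python3 - <<'E'
from h import *
o=get_obs();print(o["clock"],o["tool_pos"],o["orientation"])
im,K,M=cam("wrist");save(im,"w26",1.5);np.savez("w26.npz",im=im,K=K,M=M)
E
```

```text
53.5333 [ 0.46178128 -0.32213996  0.03997587] [ 1.79967906e+02 -2.18379132e-02  1.79232560e+00]
```

View pics/w26.png

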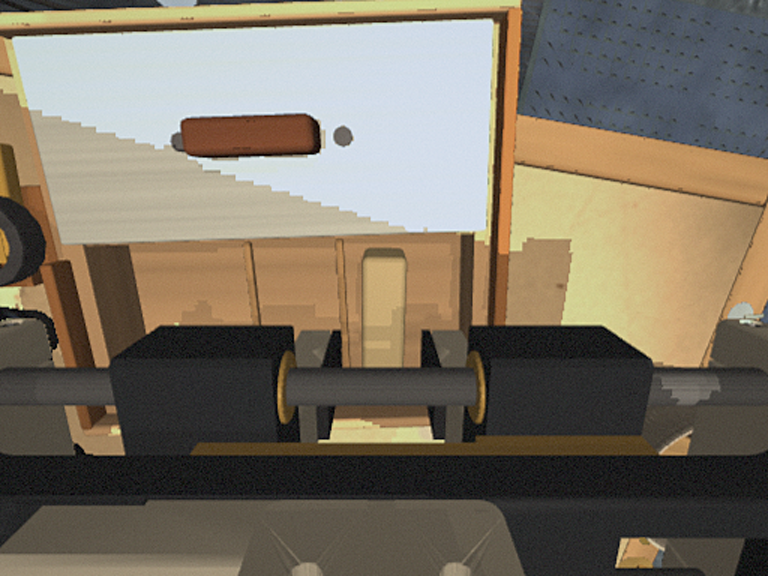

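>>> jog_arm(commands=[[0, -0.7, -2, 0], [0, 0, -10, 0], [0, 0, -10, 0], [0, 0, -8, 0], [0, 0, -6, 0], [0, 0, -4, 0], [0, 0, -3, 0], [0, 0, -2, 0], [0, 0, 0, 0], [0, 0, 0, 0]], fingers=27.5)

```text
clock: 54.42
tool_pos: [0.4614, -0.3226, -0.006]
orientation: [180.0, -0.0, 1.8]
force: [0.1, -0.0, -0.5]
opening: 0.0278
```

>>> jog_arm(commands=[[0, 0, -3, 0], [0, 0, -3, 0], [0, 0, -3, 0], [0, 0, 0, 0], [0, 0, 0, 0], [0, 0, 0, 0], [0, 0, 0, 0], [0, 0, 0, 0], [0, 0, 0, 0], [0, 0, 0, 0]])

```text
clock: 55.25
tool_pos: [0.4613, -0.3225, -0.0149]
orientation: [180.0, -0.0, 1.8]
force: [0.1, 1.0, 0.0]
opening: 0.0274
```

>>> jog_arm(commands=[[0, 0, 0, 0], [0, 0, 0, 0], [0, 0, 0, 0], [0, 0, 0, 0], [0, 0, 0, 0], [0, 0, 0, 0], [0, 0, 0, 0], [0, 0, 0, 0], [0, 0, 0, 0], [0, 0, 0, 0]], fingers=10)

```text
clock: 56.08
tool_pos: [0.4613, -0.3226, -0.015]
orientation: [180.0, -0.0, 1.8]
force: [0.5, -0.9, 1.1]
opening: 0.0217
```

>>> jog_arm(commands=[[0, 0, 10, 0], [0, 0, 20, 0], [0, 0, 30, 0], [0, 0, 33, 0], [0, 0, 33, 0], [0, 0, 33, 0], [0, 0, 33, 0], [0, 10, 28, 0], [0, 20, 15, 0], [6, 30, 0, 0]])

```text
clock: 56.92
tool_pos: [0.4682, -0.2638, 0.2249]
orientation: [179.9, -0.4, 1.7]
force: [1.4, -0.1, -0.6]
opening: 0.0218
```

>>> jog_arm(commands=[[6, 39, 0, -0.8], [6, 39, 0, -0.8], [6, 39, 0, -0.8], [6, 39, 0, -0.8], [6, 39, 0, -0.8], [6, 39, 0, -0.8], [6, 39, 0, -0.8], [6, 39, 0, -0.8], [6, 39, 0, -0.9], [6, 36, 0, 0]])

```text
clock: 57.75
tool_pos: [0.5268, 0.1266, 0.2208]
orientation: [-180.0, -0.0, -5.6]
force: [1.4, -0.6, -2.1]
opening: 0.0221
```

>>> jog_arm(commands=[[5, 20, -10, 0], [3, 5.5, -20, 0], [0, 0, -25, 0], [0, 0, -25, 0], [0, 0, -25, 0], [0, 0, 0, 0], [0, 0, 0, 0], [0, 0, 0, 0], [0, 0, 0, 0], [0, 0, 0, 0]])

```text
clock: 58.58
tool_pos: [0.5362, 0.1504, 0.1168]
orientation: [-179.9, -0.1, -5.5]
force: [0.1, 0.1, -0.6]
opening: 0.0221
```

```bash
python3 - <<'E'
from h import *
o=get_obs();print(o["clock"],o["tool_pos"],o["orientation"],o["opening"])
im,K,M=cam("wrist");save(im,"w27",1.5);np.savez("w27.npz",im=im,K=K,M=M)
E
```

```text
58.5833 [0.53617828 0.15041679 0.1167985 ] [-1.79903061e+02 -1.30996717e-01 -5.52871149e+00] 0.022128302069594128
```

View pics/w27.png

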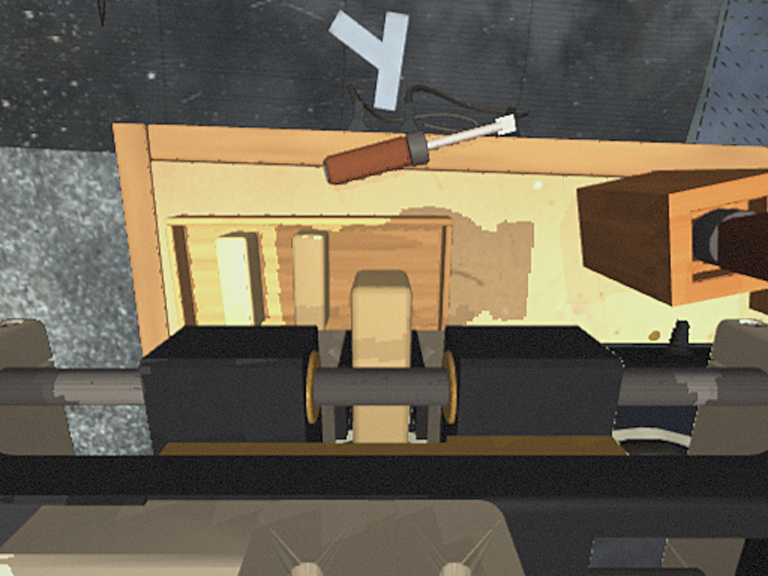

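>>> jog_arm(commands=[[0, 0, -15, 0], [0, 0, -25, 0], [0, 0, -25, 0], [0, 0, -25, 0], [0, 0, -18, 0], [0, 0, -10, 0], [0, 0, -8, 0], [0, 0, -4, 0], [0, 0, -3, 0], [0, 0, 0, 0]])

```text
clock: 59.47
tool_pos: [0.5359, 0.1503, -0.0175]
orientation: [-180.0, -0.1, -5.5]
force: [-0.6, -0.6, -0.6]
opening: 0.0221
```

>>> jog_arm(commands=[[0, 0, 0, 0], [0, 0, 0, 0], [0, 0, 0, 0], [0, 0, 0, 0], [0, 0, 0, 0], [0, 0, 0, 0], [0, 0, 0, 0], [0, 0, 0, 0], [0, 0, 0, 0], [0, 0, 0, 0]], fingers=29)

```text
clock: 60.3
tool_pos: [0.5353, 0.15, -0.018]
orientation: [180.0, 0.0, -5.5]
force: [-0.2, -0.2, -0.5]
opening: 0.0288
```

>>> jog_arm(commands=[[0, 0, 10, 0], [0, 0, 25, 0], [0, 0, 33, 0], [0, 0, 33, 0], [0, 0, 33, 0], [0, 0, 33, 0], [0, 0, 33, 0], [-3, -20, 25, 0], [-3, -36, 10, 0], [0, -10, 0, 0]])

```text
clock: 61.13
tool_pos: [0.5298, 0.0819, 0.2214]
orientation: [-179.9, -0.3, -5.5]
force: [-0.3, -0.3, -0.2]
opening: 0.0296
```

```bash
python3 - <<'E'
from h import *
np.set_printoptions(precision=4,suppress=True)
o=get_obs();print(o["clock"],o["tool_pos"],o["orientation"],o["opening"])
im,K,M=cam("wrist");save(im,"w28",1.5);np.savez("w28.npz",im=im,K=K,M=M)
im,K,M=cam("scene");save(im,"sc28",6,(150,110,270,200))
E
```

```text
61.1333 [0.5298 0.0819 0.2214] [-179.8616   -0.2944   -5.515 ] 0.029632472327670214
```

View pics/w28.png

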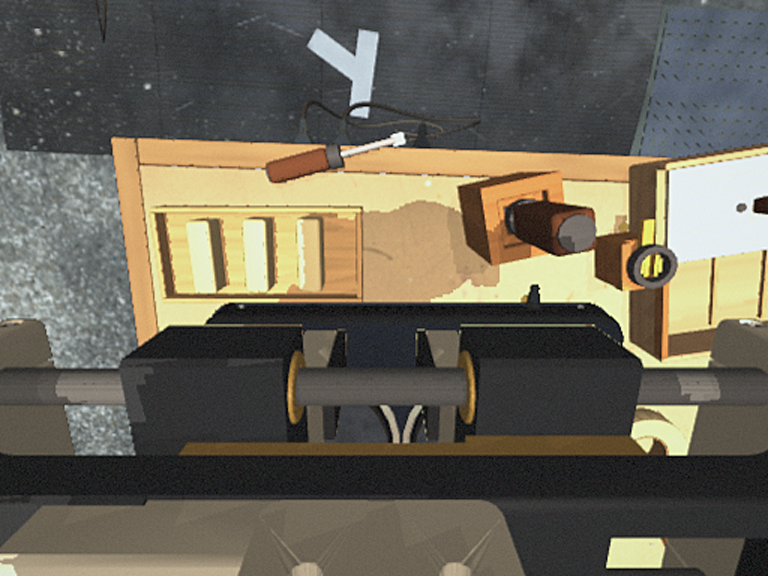

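View pics/sc28.png

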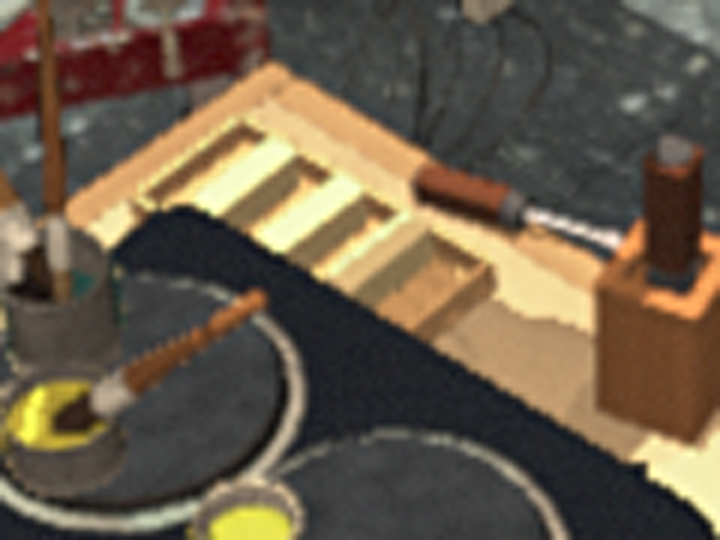

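>>> jog_arm(commands=[[2, -35, 0, -7], [2, -35, 0, -7], [2, -35, 0, -7], [2, -35, 0, -7], [2, -35, 0, -7], [2, -35, 0, -7], [2, -35, 0, -7], [1, -35, 0, -7], [1, -35, 0, -7], [0, -39, 0, -7]], fingers=50)

```text
clock: 62.07
tool_pos: [0.5453, -0.2708, 0.2167]
orientation: [180.0, 0.0, -75.8]
force: [1.1, -0.9, 0.6]
opening: 0.05
```

>>> jog_arm(commands=[[0, 0, -15, -6], [0, 0, -30, -5], [0, 0, -30, 0], [0, 0, -30, 0], [0, 0, -20, 0], [0, 0, -15, 0], [0, 0, 0, 0], [0, 0, 0, 0], [0, 0, 0, 0], [0, 0, 0, 0]])

```text
clock: 62.9
tool_pos: [0.5463, -0.2701, 0.0784]
orientation: [-179.9, -0.0, -86.5]
force: [-0.0, 0.8, -0.1]
opening: 0.0502
```

```bash
python3 - <<'E'
from h import *
np.set_printoptions(precision=4,suppress=True)
o=get_obs();print(o["clock"],o["tool_pos"],o["orientation"],o["opening"])
im,K,M=cam("wrist");save(im,"w29",1.5);np.savez("w29.npz",im=im,K=K,M=M)
E
```

```text
62.9 [ 0.5463 -0.2701  0.0784] [-179.8844   -0.0407  -86.5093] 0.050151338654533216
```

View pics/w29.png

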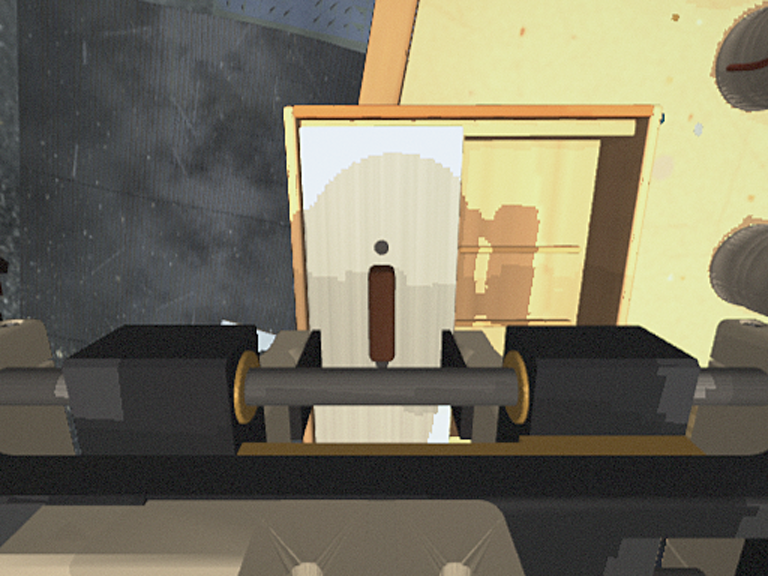

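>>> jog_arm(commands=[[0, 0, 0, 0], [0, 0, -5, 0], [0, 0, -12, 0], [0, 0, -12, 0], [0, 0, -10, 0], [0, 0, -7, 0], [0, 0, -5, 0], [0, 0, -3, 0], [0, 0, 0, 0], [0, 0, 0, 0]], fingers=30)

```text
clock: 63.78
tool_pos: [0.5455, -0.2701, 0.0232]
orientation: [-180.0, -0.0, -86.5]
force: [0.1, -0.4, 0.4]
opening: 0.0301
```

>>> jog_arm(commands=[[0, 0, 0, 0], [0, 0, 0, 0], [0, 0, 0, 0], [0, 0, 0, 0], [0, 0, 0, 0], [0, 0, 0, 0], [0, 0, 0, 0], [0, 0, 0, 0], [0, 0, 0, 0], [0, 0, 0, 0]], fingers=5)

```text
clock: 64.62
tool_pos: [0.5457, -0.2701, 0.0234]
orientation: [-180.0, -0.0, -86.5]
force: [-0.3, 0.2, 5.7]
opening: 0.0136
```

>>> jog_arm(commands=[[-5, -0.3, 0, 0], [-10, -0.6, 0, 0], [-12, -0.8, 0, 0], [-12, -0.8, 0, 0], [-12, -0.8, 0, 0], [-12, -0.8, 0, 0], [-12, -0.8, 0, 0], [-8, -0.5, 0, 0], [-4, -0.2, 0, 0], [0, 0, 0, 0]])

```text
clock: 65.45
tool_pos: [0.4566, -0.2757, 0.0234]
orientation: [180.0, 0.0, -86.6]
force: [0.1, 0.6, 9.1]
opening: 0.0134
```

```bash
python3 - <<'E'
from h import *
np.set_printoptions(precision=4,suppress=True)
o=get_obs();print(o["clock"],o["tool_pos"],o["orientation"],o["opening"],o["force"])
im,K,M=cam("wrist");save(im,"w30",1.5);np.savez("w30.npz",im=im,K=K,M=M)
im,K,M=cam("side");save(im,"s30",6,(220,150,340,250))
E
```

```text
65.45 [ 0.4566 -0.2757  0.0234] [179.9685   0.0069 -86.5549] 0.013446489272926439 [0.0902 0.5915 9.1044]
```

View pics/w30.png

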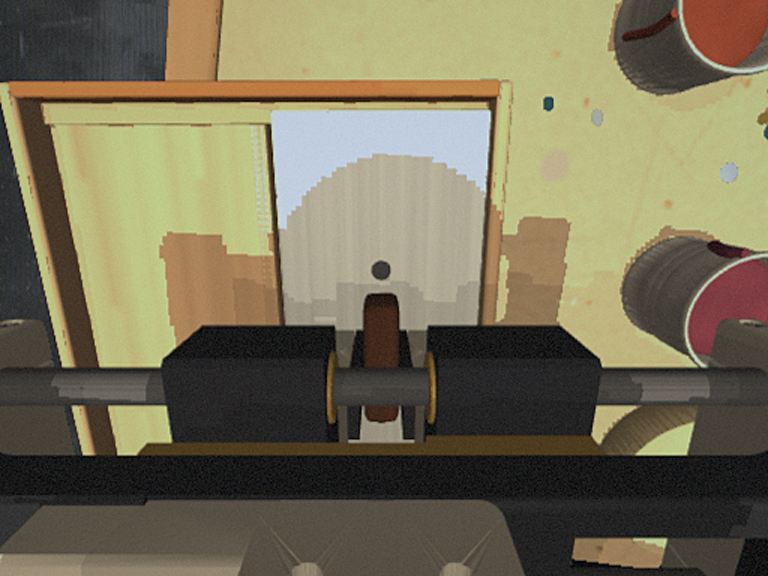

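View pics/s30.png

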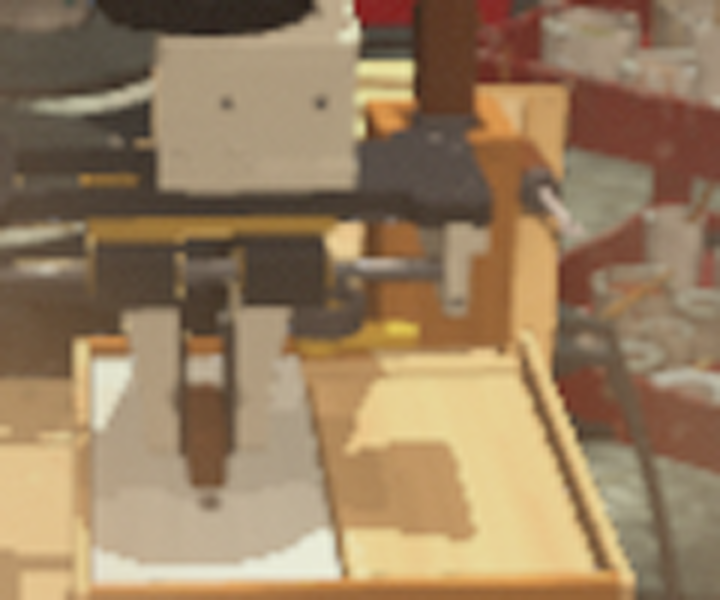

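Cover is shut against the front edge. Release, rise and check.

>>> jog_arm(commands=[[0, 0, 0, 0], [0, 0, 0, 0], [0, 0, 0, 0], [0, 0, 0, 0], [0, 0, 0, 0], [0, 0, 0, 0], [0, 0, 0, 0], [0, 0, 0, 0], [0, 0, 0, 0], [0, 0, 0, 0]], fingers=45)

```text
clock: 66.38
tool_pos: [0.4583, -0.2756, 0.023]
orientation: [180.0, 0.0, -86.5]
force: [-0.2, -0.1, -0.7]
opening: 0.045
```

>>> jog_arm(commands=[[0, 0, 10, 0], [0, 0, 20, 0], [0, 0, 30, 0], [0, 0, 33, 0], [0, 0, 33, 0], [0, 0, 33, 0], [0, 0, 33, 0], [0, 15, 20, 0], [0, 20, 10, 0], [0, 15, 0, 0]])

```text
clock: 67.22
tool_pos: [0.4593, -0.2254, 0.249]
orientation: [-179.7, -0.1, -86.6]
force: [1.0, 0.3, 0.1]
opening: 0.0452
```

>>> jog_arm(commands=[[0, 0, 5, 0], [0, 0, 0, 0], [0, 0, 0, 0], [0, 0, 0, 0], [0, 0, 0, 0], [0, 0, 0, 0], [0, 0, 0, 0], [0, 0, 0, 0], [0, 0, 0, 0], [0, 0, 0, 0]])

```text
clock: 68.05
tool_pos: [0.4582, -0.2257, 0.2499]
orientation: [180.0, 0.0, -86.5]
force: [-0.6, -0.5, 0.2]
opening: 0.0451
```

```bash
python3 - <<'E'
from h import *
np.set_printoptions(precision=4,suppress=True)
o=get_obs();print(o["clock"],o["tool_pos"],o["orientation"],o["opening"],o["force"])
im,K,M=cam("wrist");save(im,"w31",1.5);np.savez("w31.npz",im=im,K=K,M=M)
im,K,M=cam("side");save(im,"s31",4,(200,110,350,260))
im,K,M=cam("scene");save(im,"sc31",3,(130,110,380,300))
E
```

```text
68.05 [ 0.4582 -0.2257  0.2499] [179.9874   0.0018 -86.5385] 0.045125575926490094 [-0.5513 -0.5303  0.2177]
```

View pics/w31.png

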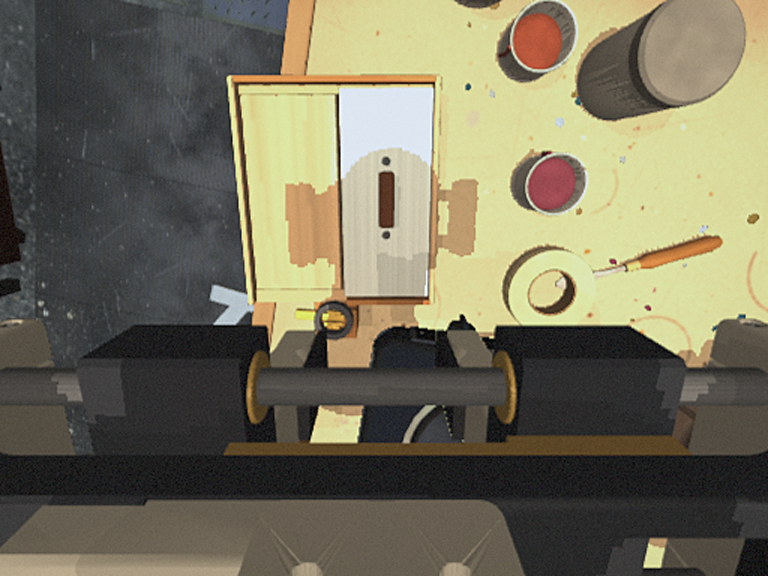

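View pics/s31.png

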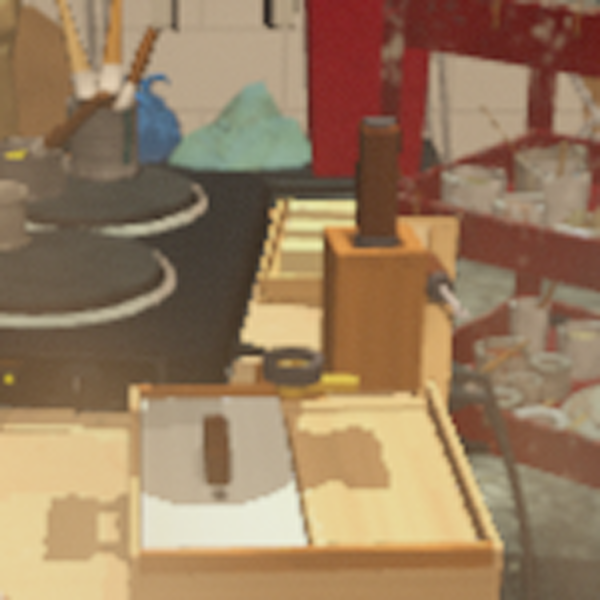

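View pics/sc31.png

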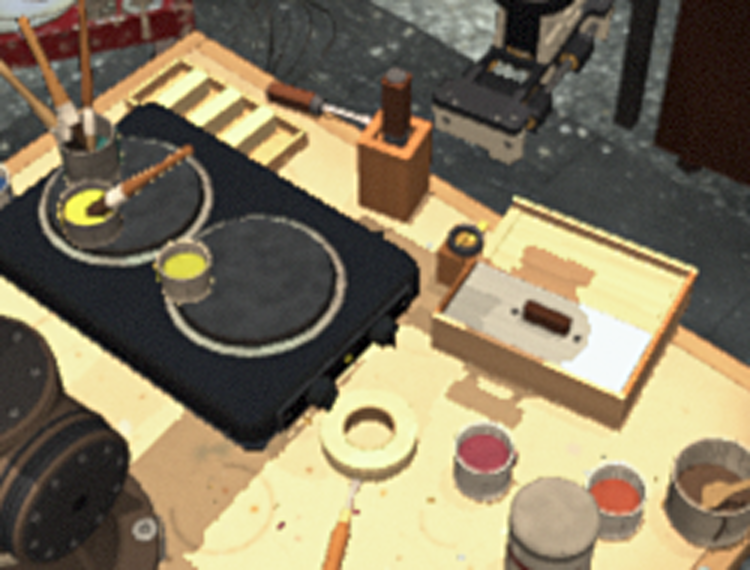

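```bash
python3 - <<'E'
from h import *
np.set_printoptions(precision=4,suppress=True)
d=np.load("w31.npz");c=lambda l:(np.array(l)-.25)/1.5
print("rib",ray(d["K"],d["M"],c([(386,199)]),.07))
d=np.load("w28.npz");K,M=d["K"],d["M"]
P=ray(K,M,c([(152,207),(361,207),(361,299),(160,299)]),.024)[:,:2];C=P.mean(0);y=(P[0]-P[1]);y/=np.linalg.norm(y);x=np.array([y[1],-y[0]])
for b in([(187,219),(213,219),(220,292),(194,292)],[(243,218),(267,218),(272,292),(248,292)],[(298,217),(320,217),(322,291),(300,291)]):
    B=ray(K,M,c(b),.035)[:,:2].mean(0)-C;print(B@x,B@y)
from plant import close_job
print(close_job())
E
```

```text
rib [[ 0.4568 -0.2763  0.07  ]]
0.00016060606313208472 0.04828463024070094
0.0006289754922462124 -0.0023867916839071914
0.0015942159136350532 -0.05159877361627328
the job is handed in; nothing more can be done
None
```

I finished the task and handed it in at about 68 s on the robot's clock; no verdict was reported.

- **Catch:** I took the larger screwdriver from its stand and set the blade in the slot of the still locked catch. I turned it about 75° anticlockwise, until the tongue lay along the box's +x.
- **Screwdriver:** It stands upright in its stand again, and the last pictures show it at the same height as at the start.
- **Bars:** I slid the cover about 88 mm back and found all three pockets full. The bars now lie flat and separate in the tray, at about x 0 to 2 mm and y +48, −2 and −52 mm from its middle.
- **Cover:** It is shut, with the handle about 2 mm from where I first measured it.
- **Other items:** The catch is still open, the tins look unmoved by eye (I did not measure them), and the gripper is clear of everything.

**What disagreed:**
- **Fingertip height:** The real fingertips sit about 30 to 38 mm higher than the reported TCP. My first try at the cover handle therefore closed in the air above it. After that I worked to the real height, checking against the pictures and force readings.
- **Tray:** It was about 5° round and slightly shifted compared with my first rough reading, so I measured it again before placing each bar.

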